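# Load the instrument cassette and shut its keeper bar

### The job

Get the instrument cassette ready for the steriliser: draw the lock pin out of its bore and hang it by its collar, upright, in the open notch at the cassette's side, and lay every pair of forceps on the bench in a slot of its own, flat on both combs. Then, with everything loaded, swing the keeper bar shut over them until it clicks home in its detent. Handle the forceps gently, never with more than 80 N from the two fingers together, and leave the loose marker pen where it lies.

Things in the scene. Friction and masses are not known exactly. Their poses are not given: they have to be found in the camera images.
- cassette: Fixed aluminium instrument cassette on feet: base plate 236 (x) by 170 (y) mm, top 22 mm above the worktop. Origin: its centre at worktop height; x along the row of slots, from hinge post (-100 mm) to catch post (+100 mm); y along the slots (notch on the +y side, bore block and open keeper on the -y side). Grey comb rails, 10 mm wide, at y = +-45 mm; only the plate between them.
- slot_0 (a point): Slot 0 of the cassette (0 nearest the keeper hinge, pitch 38 mm). Point: midway between the comb rails, at rail-top height (32 mm above the worktop), where the underside of the forceps comes to lie; x along the row, y along the slot. Slot 22 mm wide below, flaring to tooth points 38 mm apart and 14 mm higher; end walls (2 mm lower than the points) at y = +-76.5 mm leave 14 mm play each way.
- slot_1 (a point): Slot 1 of the cassette (0 nearest the keeper hinge, pitch 38 mm). Point: midway between the comb rails, at rail-top height (32 mm above the worktop), where the underside of the forceps comes to lie; x along the row, y along the slot. Slot 22 mm wide below, flaring to tooth points 38 mm apart and 14 mm higher; end walls (2 mm lower than the points) at y = +-76.5 mm leave 14 mm play each way.
- slot_2 (a point): Slot 2 of the cassette (0 nearest the keeper hinge, pitch 38 mm). Point: midway between the comb rails, at rail-top height (32 mm above the worktop), where the underside of the forceps comes to lie; x along the row, y along the slot. Slot 22 mm wide below, flaring to tooth points 38 mm apart and 14 mm higher; end walls (2 mm lower than the points) at y = +-76.5 mm leave 14 mm play each way.
- slot_3 (a point): Slot 3 of the cassette (0 nearest the keeper hinge, pitch 38 mm). Point: midway between the comb rails, at rail-top height (32 mm above the worktop), where the underside of the forceps comes to lie; x along the row, y along the slot. Slot 22 mm wide below, flaring to tooth points 38 mm apart and 14 mm higher; end walls (2 mm lower than the points) at y = +-76.5 mm leave 14 mm play each way.
- bore (a point): Mouth of the upright blind bore for the lock pin, in the top (44 mm above the worktop) of a 32 mm square block on the cassette's -y side; 13 mm wide, 24 mm deep.
- notch (a point): Parking notch at the cassette's +y side: a 6 mm plate, top 70 mm above the worktop, with a slot 15 mm wide in x, open at its outer (+y) end and above. Point: on the slot's centre line at plate-top height, 11 mm from its closed and 15 mm from its open end; axes as the cassette's. Pin parked: shank in the slot, collar lying on the plate, its origin 46 mm below this point. Lower it in from above.
- lock_pin: Loose lock pin, 74 mm tall, about 60 g, standing in the bore at the start, in the way of the open keeper; lifts straight out (24 mm). Steel shank 10 mm thick, 46 mm long; collar 26 mm wide at 46 to 50 mm; black grip 16 mm thick at 50 to 74 mm from the lower end. Origin: centre of the lower end; z up along the pin.
- keeper (a joint): Keeper bar angle, rad: 0 shut against its stop (bar along the cassette's +x from the hinge, over all slots), about 1.77 open at the start, 1.82 at most (bar towards the cassette's -y). Upright axis at point keeper_hinge; stays where left. From 0.08 to 0.04 its nose must be pushed over a sprung ball (about 5 to 10 N at the knob); past that the ball drives it to 0 and keeps it there.
- keeper_hinge (a point): The keeper's upright hinge axis at the bar's mid height (57 mm above the worktop).
- keeper_knob (a point): Top centre of the keeper's upright black knob, 16 mm thick, 28 mm tall, 165 mm from the hinge axis; top 90 mm above the worktop. The steel bar below it is 14 mm wide and lies 52 to 62 mm above the worktop; rounded nose 208 mm from the hinge. It clears forceps lying properly in their slots.
- forceps_0: Steel forceps, rigid, 18 g: 12 mm wide in the middle and tapering to both ends, 125 mm long, 8 mm tall as they lie. Origin: centre of the underside. Own y runs along the length, own x across the arms (grip across x near the middle), z up. May be absent. May go in either way round.
- forceps_1: Steel forceps, rigid, 18 g: 12 mm wide in the middle and tapering to both ends, 125 mm long, 8 mm tall as they lie. Origin: centre of the underside. Own y runs along the length, own x across the arms (grip across x near the middle), z up. May be absent. May go in either way round.
- forceps_2: Steel forceps, rigid, 18 g: 12 mm wide in the middle and tapering to both ends, 125 mm long, 8 mm tall as they lie. Origin: centre of the underside. Own y runs along the length, own x across the arms (grip across x near the middle), z up. May be absent. May go in either way round.
- forceps_3: Steel forceps, rigid, 18 g: 12 mm wide in the middle and tapering to both ends, 125 mm long, 8 mm tall as they lie. Origin: centre of the underside. Own y runs along the length, own x across the arms (grip across x near the middle), z up. May be absent. May go in either way round.
- pen: Loose marker pen, 125 mm long, 12 mm thick: not part of the job, to be left where it lies. Origin: centre of the underside, y along its length.

How it is judged:
On the way, in this order (a step that is already met when the one before it is completed fails the run):
1. the pin hangs in the notch and all forceps lie in slots, while the keeper is still open (more than 0.8 rad) (x of lock_pin in the frame of notch between -0.006 and 0.006 m and y of lock_pin in the frame of notch between -0.01 and 0.011 m and z of lock_pin in the frame of notch between -0.05 and -0.042 m and angle between lock_pin's own z axis and vertical below 0.15 rad and ((x of forceps_0 in the frame of slot_0 between -0.01 and 0.01 m and y of forceps_0 in the frame of slot_0 between -0.018 and 0.018 m and z of forceps_0 in the frame of slot_0 between -0.004 and 0.004 m and angle between the y axis of forceps_0 and the y axis of slot_0, either way round below 0.25 rad) or (x of forceps_0 in the frame of slot_1 between -0.01 and 0.01 m and y of forceps_0 in the frame of slot_1 between -0.018 and 0.018 m and z of forceps_0 in the frame of slot_1 between -0.004 and 0.004 m and angle between the y axis of forceps_0 and the y axis of slot_1, either way round below 0.25 rad) or (x of forceps_0 in the frame of slot_2 between -0.01 and 0.01 m and y of forceps_0 in the frame of slot_2 between -0.018 and 0.018 m and z of forceps_0 in the frame of slot_2 between -0.004 and 0.004 m and angle between the y axis of forceps_0 and the y axis of slot_2, either way round below 0.25 rad) or (x of forceps_0 in the frame of slot_3 between -0.01 and 0.01 m and y of forceps_0 in the frame of slot_3 between -0.018 and 0.018 m and z of forceps_0 in the frame of slot_3 between -0.004 and 0.004 m and angle between the y axis of forceps_0 and the y axis of slot_3, either way round below 0.25 rad)) and ((x of forceps_1 in the frame of slot_0 between -0.01 and 0.01 m and y of forceps_1 in the frame of slot_0 between -0.018 and 0.018 m and z of forceps_1 in the frame of slot_0 between -0.004 and 0.004 m and angle between the y axis of forceps_1 and the y axis of slot_0, either way round below 0.25 rad) or (x of forceps_1 in the frame of slot_1 between -0.01 and 0.01 m and y of forceps_1 in the frame of slot_1 between -0.018 and 0.018 m and z of forceps_1 in the frame of slot_1 between -0.004 and 0.004 m and angle between the y axis of forceps_1 and the y axis of slot_1, either way round below 0.25 rad) or (x of forceps_1 in the frame of slot_2 between -0.01 and 0.01 m and y of forceps_1 in the frame of slot_2 between -0.018 and 0.018 m and z of forceps_1 in the frame of slot_2 between -0.004 and 0.004 m and angle between the y axis of forceps_1 and the y axis of slot_2, either way round below 0.25 rad) or (x of forceps_1 in the frame of slot_3 between -0.01 and 0.01 m and y of forceps_1 in the frame of slot_3 between -0.018 and 0.018 m and z of forceps_1 in the frame of slot_3 between -0.004 and 0.004 m and angle between the y axis of forceps_1 and the y axis of slot_3, either way round below 0.25 rad)) and ((x of forceps_2 in the frame of slot_0 between -0.01 and 0.01 m and y of forceps_2 in the frame of slot_0 between -0.018 and 0.018 m and z of forceps_2 in the frame of slot_0 between -0.004 and 0.004 m and angle between the y axis of forceps_2 and the y axis of slot_0, either way round below 0.25 rad) or (x of forceps_2 in the frame of slot_1 between -0.01 and 0.01 m and y of forceps_2 in the frame of slot_1 between -0.018 and 0.018 m and z of forceps_2 in the frame of slot_1 between -0.004 and 0.004 m and angle between the y axis of forceps_2 and the y axis of slot_1, either way round below 0.25 rad) or (x of forceps_2 in the frame of slot_2 between -0.01 and 0.01 m and y of forceps_2 in the frame of slot_2 between -0.018 and 0.018 m and z of forceps_2 in the frame of slot_2 between -0.004 and 0.004 m and angle between the y axis of forceps_2 and the y axis of slot_2, either way round below 0.25 rad) or (x of forceps_2 in the frame of slot_3 between -0.01 and 0.01 m and y of forceps_2 in the frame of slot_3 between -0.018 and 0.018 m and z of forceps_2 in the frame of slot_3 between -0.004 and 0.004 m and angle between the y axis of forceps_2 and the y axis of slot_3, either way round below 0.25 rad)) and ((x of forceps_3 in the frame of slot_0 between -0.01 and 0.01 m and y of forceps_3 in the frame of slot_0 between -0.018 and 0.018 m and z of forceps_3 in the frame of slot_0 between -0.004 and 0.004 m and angle between the y axis of forceps_3 and the y axis of slot_0, either way round below 0.25 rad) or (x of forceps_3 in the frame of slot_1 between -0.01 and 0.01 m and y of forceps_3 in the frame of slot_1 between -0.018 and 0.018 m and z of forceps_3 in the frame of slot_1 between -0.004 and 0.004 m and angle between the y axis of forceps_3 and the y axis of slot_1, either way round below 0.25 rad) or (x of forceps_3 in the frame of slot_2 between -0.01 and 0.01 m and y of forceps_3 in the frame of slot_2 between -0.018 and 0.018 m and z of forceps_3 in the frame of slot_2 between -0.004 and 0.004 m and angle between the y axis of forceps_3 and the y axis of slot_2, either way round below 0.25 rad) or (x of forceps_3 in the frame of slot_3 between -0.01 and 0.01 m and y of forceps_3 in the frame of slot_3 between -0.018 and 0.018 m and z of forceps_3 in the frame of slot_3 between -0.004 and 0.004 m and angle between the y axis of forceps_3 and the y axis of slot_3, either way round below 0.25 rad)) and value of joint keeper above 0.8 rad), for 0.2 s.
2. the keeper bar is shut into its detent (value of joint keeper below 0.02 rad), for 0.2 s.
At the end, for the whole second after the job is handed in: The pin hangs upright in the notch (6 mm across, 10 mm along, 4 mm in height, 0.15 rad); each pair of forceps present lies in a slot (10 mm across, 18 mm along, 4 mm in height, 0.25 rad); the keeper is within 0.02 rad of fully shut; all at rest (x of lock_pin in the frame of notch between -0.006 and 0.006 m and y of lock_pin in the frame of notch between -0.01 and 0.011 m and z of lock_pin in the frame of notch between -0.05 and -0.042 m and angle between lock_pin's own z axis and vertical below 0.15 rad and ((x of forceps_0 in the frame of slot_0 between -0.01 and 0.01 m and y of forceps_0 in the frame of slot_0 between -0.018 and 0.018 m and z of forceps_0 in the frame of slot_0 between -0.004 and 0.004 m and angle between the y axis of forceps_0 and the y axis of slot_0, either way round below 0.25 rad) or (x of forceps_0 in the frame of slot_1 between -0.01 and 0.01 m and y of forceps_0 in the frame of slot_1 between -0.018 and 0.018 m and z of forceps_0 in the frame of slot_1 between -0.004 and 0.004 m and angle between the y axis of forceps_0 and the y axis of slot_1, either way round below 0.25 rad) or (x of forceps_0 in the frame of slot_2 between -0.01 and 0.01 m and y of forceps_0 in the frame of slot_2 between -0.018 and 0.018 m and z of forceps_0 in the frame of slot_2 between -0.004 and 0.004 m and angle between the y axis of forceps_0 and the y axis of slot_2, either way round below 0.25 rad) or (x of forceps_0 in the frame of slot_3 between -0.01 and 0.01 m and y of forceps_0 in the frame of slot_3 between -0.018 and 0.018 m and z of forceps_0 in the frame of slot_3 between -0.004 and 0.004 m and angle between the y axis of forceps_0 and the y axis of slot_3, either way round below 0.25 rad)) and ((x of forceps_1 in the frame of slot_0 between -0.01 and 0.01 m and y of forceps_1 in the frame of slot_0 between -0.018 and 0.018 m and z of forceps_1 in the frame of slot_0 between -0.004 and 0.004 m and angle between the y axis of forceps_1 and the y axis of slot_0, either way round below 0.25 rad) or (x of forceps_1 in the frame of slot_1 between -0.01 and 0.01 m and y of forceps_1 in the frame of slot_1 between -0.018 and 0.018 m and z of forceps_1 in the frame of slot_1 between -0.004 and 0.004 m and angle between the y axis of forceps_1 and the y axis of slot_1, either way round below 0.25 rad) or (x of forceps_1 in the frame of slot_2 between -0.01 and 0.01 m and y of forceps_1 in the frame of slot_2 between -0.018 and 0.018 m and z of forceps_1 in the frame of slot_2 between -0.004 and 0.004 m and angle between the y axis of forceps_1 and the y axis of slot_2, either way round below 0.25 rad) or (x of forceps_1 in the frame of slot_3 between -0.01 and 0.01 m and y of forceps_1 in the frame of slot_3 between -0.018 and 0.018 m and z of forceps_1 in the frame of slot_3 between -0.004 and 0.004 m and angle between the y axis of forceps_1 and the y axis of slot_3, either way round below 0.25 rad)) and ((x of forceps_2 in the frame of slot_0 between -0.01 and 0.01 m and y of forceps_2 in the frame of slot_0 between -0.018 and 0.018 m and z of forceps_2 in the frame of slot_0 between -0.004 and 0.004 m and angle between the y axis of forceps_2 and the y axis of slot_0, either way round below 0.25 rad) or (x of forceps_2 in the frame of slot_1 between -0.01 and 0.01 m and y of forceps_2 in the frame of slot_1 between -0.018 and 0.018 m and z of forceps_2 in the frame of slot_1 between -0.004 and 0.004 m and angle between the y axis of forceps_2 and the y axis of slot_1, either way round below 0.25 rad) or (x of forceps_2 in the frame of slot_2 between -0.01 and 0.01 m and y of forceps_2 in the frame of slot_2 between -0.018 and 0.018 m and z of forceps_2 in the frame of slot_2 between -0.004 and 0.004 m and angle between the y axis of forceps_2 and the y axis of slot_2, either way round below 0.25 rad) or (x of forceps_2 in the frame of slot_3 between -0.01 and 0.01 m and y of forceps_2 in the frame of slot_3 between -0.018 and 0.018 m and z of forceps_2 in the frame of slot_3 between -0.004 and 0.004 m and angle between the y axis of forceps_2 and the y axis of slot_3, either way round below 0.25 rad)) and ((x of forceps_3 in the frame of slot_0 between -0.01 and 0.01 m and y of forceps_3 in the frame of slot_0 between -0.018 and 0.018 m and z of forceps_3 in the frame of slot_0 between -0.004 and 0.004 m and angle between the y axis of forceps_3 and the y axis of slot_0, either way round below 0.25 rad) or (x of forceps_3 in the frame of slot_1 between -0.01 and 0.01 m and y of forceps_3 in the frame of slot_1 between -0.018 and 0.018 m and z of forceps_3 in the frame of slot_1 between -0.004 and 0.004 m and angle between the y axis of forceps_3 and the y axis of slot_1, either way round below 0.25 rad) or (x of forceps_3 in the frame of slot_2 between -0.01 and 0.01 m and y of forceps_3 in the frame of slot_2 between -0.018 and 0.018 m and z of forceps_3 in the frame of slot_2 between -0.004 and 0.004 m and angle between the y axis of forceps_3 and the y axis of slot_2, either way round below 0.25 rad) or (x of forceps_3 in the frame of slot_3 between -0.01 and 0.01 m and y of forceps_3 in the frame of slot_3 between -0.018 and 0.018 m and z of forceps_3 in the frame of slot_3 between -0.004 and 0.004 m and angle between the y axis of forceps_3 and the y axis of slot_3, either way round below 0.25 rad)) and value of joint keeper below 0.02 rad and linear speed of each of forceps_0, forceps_1, forceps_2, forceps_3, lock_pin below 0.02 m/s); the robot touches nothing.
It fails at once if the fingers bear on forceps with more than 80 N (contact force between the fingers and forceps_0 above 80 N or contact force between the fingers and forceps_1 above 80 N or contact force between the fingers and forceps_2 above 80 N or contact force between the fingers and forceps_3 above 80 N).
It fails at once if the loose marker pen is moved more than 50 mm (distance of pen from where it was at the start of the episode above 0.05 m).
Of forceps_0, forceps_1, forceps_2, forceps_3 only 3 to 4 are there at a start; the rules pass over those that are not, and their reading is None.
At some moment in a run one of forceps_0, forceps_1, forceps_2, forceps_3 may be knocked a few centimetres aside while the robot is not near it.
It also fails if it takes over 210 s, if anything falls off the work surface, if the arm or the gripper's body presses on something with over 40 N, if the wrist force passes 120 N, or if a joint passes its speed limit or range.

### The arm

A 6-joint arm with a two-finger parallel gripper is mounted at the origin on a cart in front of the work surface, level with it; the furniture and walls round the work are solid. World frame = base frame: x ahead of the robot, y to its left, z up, the work surface at z = 0. Lengths are in m, angles in rad, forces in N, time in s.
With the tool pointing down it reaches from about 0.35 to 0.925 m from the base axis. Payload 6.4 kg.
Tool frame: the origin (TCP) lies at the very end of the fingers, on their centre line; the grasp point (between the pads) lies 19 mm behind it; z points along the fingers, y is the line along which they close (so a half turn about z gives the same grasp; the last joint's range is limited). The gripper opens to 85 mm and grips with 20 to 120 N. Pads are 22 mm wide; open, the fingers measure 114 mm over their backs; the gripper's body (76 mm by 85 mm) begins 54 mm behind the grasp point. The pads swing forward as they close: fully open they stand 13 mm farther back than shut.
Start: joints at [0.997, 0.245, 1.558, -0, 1.339, -0.174], TCP at [0.253, 0.599, 0.231] pointing down, gripper open.
Joint ranges: [-3.13, 3.13], [-1.02, 2.26], [0.13, 2.54], [-0.95, 4.09], [0.21, 2.88], [-2.74, 2.74]. Speed limits (rad/s): [2.57, 2.57, 3.14, 3.14, 3.14, 3.14].

### API

Orientations are given as [roll, pitch, yaw] about the fixed x, y, z axes, in that order (R = Rz(yaw) Ry(pitch) Rx(roll)).
In Python, from bench import r gives the robot as it stands. The module is installed in compiled form; this text tells all that it offers.
- The arm moves only by the tool servo_tool, never from a script. Its argument "increments" is a list of rows, each an object of numbers: "x", "y", "z": the shift along the world's x, y, z in mm; "rx", "ry", "rz": the turn, a rotation vector about the world's x, y, z in rad; "claw": the closure, from 0 (fully open) to 1 (shut). A call has 1 to 8 rows; each row is the pose to reach, as a shift and turn from the pose commanded when the call began; what a row does not reach only later rows make up. A row lasts 1/12 s, in which the tool goes at most 41.7 mm and 7.16 degrees, less where a joint would pass 70% of its speed; a pose out of reach is approached as far as the arm can. A call with a gripper value outside its range is refused whole. The fingers move at their own pace and stop on an object; "grip_force" is the grip in N (left out, the last holds). Time passes only in rows, so rows that repeat a pose let the fingers close. It gives the time, the measured TCP pose, the force, the opening and the grip force at its end, in the units of the state.
- r.read_state(): the state, without advancing time (a new reading comes with each control period).
- r.camera(name): name is "scene" or "top" or "wrist"; returns a dict with "image" (480x640x3 uint8, blue, green, red), "fovy" (degrees; the focal length in pixels is half the picture's height over the tangent of half this angle, whatever the lens; pixels are square), "cx", "cy" (the principal point, pixels), "pose" (4x4, takes a point from camera to world coordinates). Camera axes: x right, y up, looking along -z (the intrinsics and any distortion apply to the point x, -y, -z); pixel columns grow to the right and rows downward; lengths in m; the calibration is good to about 2 mm. The wrist camera is an equidistant fisheye: a pixel r from the principal point sees the ray r / f radians off the axis. A picture is of the moment at which its call begins. There is no depth.
- r.close_job(): hands the job in; it is judged then, once.
The state is a dict: "clock": time; "joint_pos": joint angles; "joint_velocities": joint speeds; "joint_torque": joint torques, N m; "ee_pos": TCP position; "tcp_rot": TCP orientation; "wrist_force": force on the tool from outside, world axes, zero at the start; "moment": the same for the moment, N m; "gripper_width": opening from 0.0 (shut) to 1.0 (fully open); "finger_force": force on a finger pad.
Only numpy, scipy, OpenCV 4.12 (cv2) and the standard library are available. Lean on these libraries where they do the work, as an engineer would, in place of code of your own. Each camera call takes 0.05 s, during which the arm holds its last target. There are 200 camera calls.

## Working session

There is one attempt and no reset: what is moved stays moved. The work goes in short steps, Python scripts to look and compute and a tool call to move; the robot and the scene stay as the last step left them, time stands still between calls to the robot, and variables do not carry over. Pictures are saved under pics/ and viewed, at most 14 in all, crops included, and the job is handed in when it is done.

Besides the shell and the picture viewer there is one more tool, called after "Request:" by a JSON object that holds its "op" and its "data", one argument or row to a line. servo_tool: Moves the arm, as the interface text tells. Its arguments: {"type":"object","properties":{"increments":{"type":"array","items":{"type":"object","properties":{"x":{"type":"number"},"y":{"type":"number"},"z":{"type":"number"},"rx":{"type":"number"},"ry":{"type":"number"},"rz":{"type":"number"},"claw":{"type":"number"}}}},"grip_force":{"type":"number"}},"required":["increments"]}

```bash
mkdir -p pics; cat > h.py <<'E'
import numpy as np,cv2
from bench import r
def shot(n,f=None):
    c=r.camera(n); 
    cv2.imwrite(f"pics/{f or n}.png",c["image"]); np.save(f"pics/{f or n}.npy",np.array([c["fovy"],c["cx"],c["cy"],*np.array(c["pose"]).ravel()])); return c
def ray(f,u,v):
    d=np.load(f"pics/{f}.npy"); P=d[3:].reshape(4,4); fl=240/np.tan(np.radians(d[0]/2))
    a=np.array([(u-d[1]),(v-d[2])])
    if 'wrist' in f:
        rr=np.hypot(*a); t=rr/fl; q=np.array([a[0]/rr*np.sin(t),-a[1]/rr*np.sin(t),-np.cos(t)]) if rr>0 else np.array([0,0,-1.])
    else: q=np.array([a[0]/fl,-a[1]/fl,-1])
    return P[:3,3],P[:3,:3]@q
def pz(f,u,v,z):
    o,q=ray(f,u,v); return (o+q*(z-o[2])/q[2])[:2]
def proj(f,p):
    d=np.load(f"pics/{f}.npy"); P=d[3:].reshape(4,4); fl=240/np.tan(np.radians(d[0]/2))
    q=P[:3,:3].T@(np.array(p)-P[:3,3]); q=np.array([q[0],-q[1],-q[2]])
    if 'wrist' in f:
        n=np.hypot(q[0],q[1]); t=np.arctan2(n,q[2]); return d[1:3]+fl*t*q[:2]/n
    return d[1:3]+fl*q[:2]/q[2]
E
python3 - <<'E'
from h import *
print(r.read_state())
for n in("scene","top","wrist"):
    c=shot(n); print(n,c["fovy"],c["cx"],c["cy"],np.round(c["pose"],3).tolist())
E
```

```text
{'clock': 0.0, 'joint_pos': array([ 9.96902045e-01,  2.45780616e-01,  1.55902246e+00, -4.15553067e-06,
        1.33869977e+00, -1.74097479e-01]), 'joint_velocities': array([-0.00091102,  0.00266331,  0.0010176 ,  0.00053175,  0.00035195,
       -0.0005088 ]), 'joint_torque': array([ 1.79235117e-04, -4.29530382e+01, -3.26114452e+01, -2.44845105e-04,
        5.51055477e-03, -6.98711361e-06]), 'ee_pos': array([0.25268571, 0.59826629, 0.23019718]), 'tcp_rot': array([-3.13971064e+00, -3.26900248e-04,  2.74179650e+00]), 'wrist_force': array([-0.61757406, -0.53238817, -0.4794839 ]), 'moment': array([ 0.03699442, -0.03293133,  0.04168945]), 'finger_force': 0.0, 'gripper_width': 1.0007731583712123}
scene 46.311931406129396 314.3951672507005 234.21147483931074 [[-0.899, -0.314, 0.305, 0.902], [0.438, -0.615, 0.656, 0.823], [-0.018, 0.724, 0.69, 0.99], [0.0, 0.0, 0.0, 1.0]]
top 47.73493859413474 317.7685674512132 240.87886023623005 [[-0.004, 0.988, -0.157, 0.272], [-1.0, -0.003, 0.003, -0.049], [0.003, 0.157, 0.988, 1.576], [0.0, 0.0, 0.0, 1.0]]
wrist 65.70646984690485 318.701272731976 243.75039693226307 [[0.39, -0.873, -0.293, 0.178], [0.921, 0.369, 0.126, 0.631], [-0.002, -0.319, 0.948, 0.373], [0.0, 0.0, 0.0, 1.0]]
```

View pics/top.png

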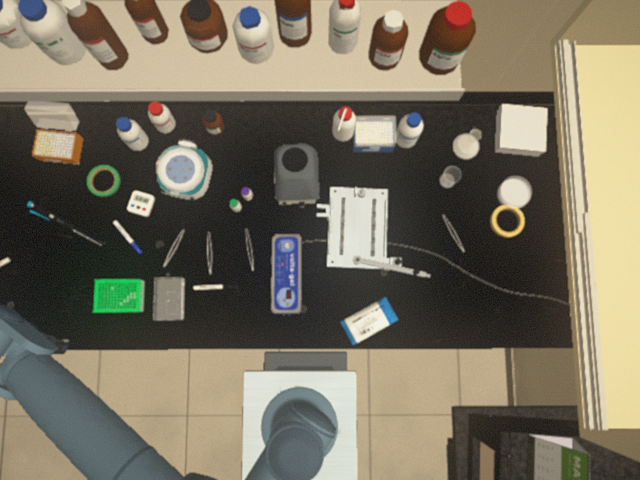

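View pics/scene.png

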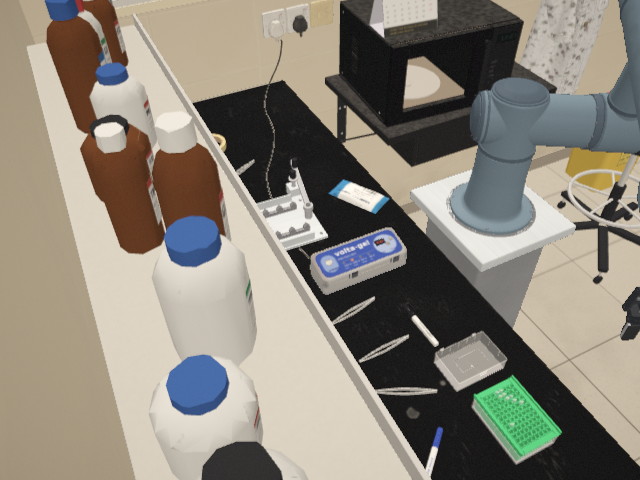

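The top view shows four forceps at about (174,248), (209,252), (249,249) and (453,233), the pens, and the cassette at (358,228). Its keeper points right, and the notch is on the left at (322,210). The scene view is partly hidden. I'll enlarge the cassette and the forceps.

```bash
python3 - <<'E'
from h import *
im=cv2.imread("pics/top.png")
a=cv2.resize(im[180:290,300:440],None,fx=5.7,fy=5.45,interpolation=cv2.INTER_CUBIC)
a=cv2.resize(im[180:285,305:445],None,fx=5.7,fy=5.7,interpolation=cv2.INTER_CUBIC)
cv2.imwrite("pics/c1.png",a)
b=cv2.resize(im[215:300,155:265],None,fx=7,fy=7,interpolation=cv2.INTER_CUBIC)
cv2.imwrite("pics/c2.png",b)
# forceps masks
hsv=cv2.cvtColor(im,cv2.COLOR_BGR2GRAY)
m=(hsv>70).astype(np.uint8)
m=cv2.morphologyEx(m,cv2.MORPH_CLOSE,np.ones((3,3)))
n,l,s,c=cv2.connectedComponentsWithStats(m)
for x,y in((174,248),(209,252),(249,249),(453,233),(208,287)):
    w=l[y-6:y+7,x-6:x+7];w=w[w>0]
    if len(w)==0: print('none',x,y);continue
    i=np.bincount(w).argmax(); p=np.argwhere(l==i)[:,::-1].astype(np.float32)
    rc=cv2.minAreaRect(p); print((x,y),len(p),s[i],rc)
    d=np.linalg.svd(p-p.mean(0),full_matrices=False)[2][0]; t=(p-rc[0])@d
    e=[np.array(rc[0])+d*t.min(),np.array(rc[0])+d*t.max()]
    A=[pz("top",*q,0.005) for q in e]; v=A[1]-A[0]
    print("  centre",np.round((A[0]+A[1])/2,4),"len",np.linalg.norm(v),"ang",np.arctan2(v[1],v[0]))
E
```

```text
(174, 248) 226 [163 229  22  39 226] ((173.59999084472656, 247.80001831054688), (6.260990142822266, 42.93250274658203), 26.56505012512207)
  centre [0.5034 0.3669] len 0.12450329506429991 ang 2.682523207075926
(209, 252) 220 [206 232   7  43 220] ((209.0, 253.0), (42.0, 6.0), 90.0)
  centre [0.4877 0.2632] len 0.12414430772767457 ang -3.0730799568297877
(249, 249) 201 [245 228   9  43 201] ((249.0609588623047, 249.04876708984375), (42.516143798828125, 6.073734283447266), 83.6598129272461)
  centre [0.4989 0.1464] len 0.12618065707806972 ang -2.9687878315276706
(453, 233) 208 [442 214  23  39 208] ((453.2000427246094, 232.89999389648438), (42.93250274658203, 5.813776016235352), 63.43495178222656)
  centre [ 0.5448 -0.453 ] len 0.1255785231822973 ang -2.660866921235485
(208, 287) 187 [192 284  32   7 187] ((207.5, 287.0), (6.0, 31.0), 90.0)
  centre [0.3881 0.2646] len 0.08964336196573428 ang -1.5264862037723674
```

View pics/c1.png

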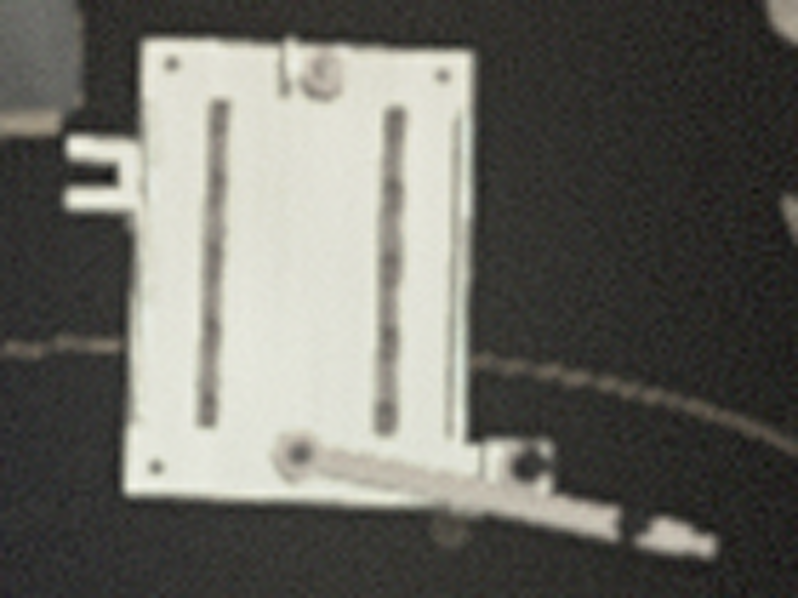

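View pics/c2.png

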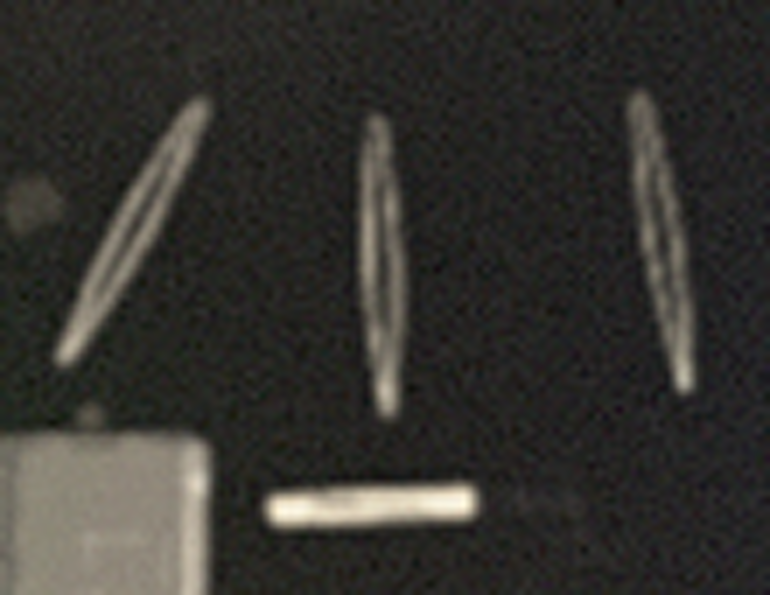

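```bash
cat >> h.py <<'E'
def fitc():
    from scipy.optimize import least_squares
    P=[((142,38),(.118,.085,.022)),((474,50),(.118,-.085,.022)),((124,494),(-.118,.085,.022)),((212,264),(0,.045,.034)),((390.5,270),(0,-.045,.034)),((298,455),(-.1,0,.064))]
    g=lambda p,q:np.array([p[0]+q[0]*np.cos(p[2])-q[1]*np.sin(p[2]),p[1]+q[0]*np.sin(p[2])+q[1]*np.cos(p[2]),q[2]])
    uv=lambda a:(305+(a[0]+.5)/5.7-.5,180+(a[1]+.5)/5.7-.5)
    f=lambda p:np.concatenate([proj("top",g(p,q))-uv(a) for a,q in P])
    s=least_squares(f,[.55,-.2,0]); return s.x,s.fun,uv,g
E
python3 - <<'E'
from h import *
p,res,uv,g=fitc(); print(np.round(p,4),np.round(res,2))
def loc(a,z):
    w=pz("top",*uv(a),z); d=w-p[:2]; c,s=np.cos(p[2]),np.sin(p[2]); print(a,"world",np.round(w,4),"local",np.round([c*d[0]+s*d[1],-s*d[0]+c*d[1]],4))
for a,z in(((65,135),.07),((65,212),.07),((122,175),.07),((98,175),.07),((528,465),.094),((632,527),.09),((322,76),.06)): loc(a,z)
for i in range(4): print(i,np.round(g(p,(-.057+.038*i,0,.032)),4))
E
```

```text
[ 0.5598 -0.1696 -0.0473] [ 0.13  0.2  -0.49  0.56  0.02 -0.25  0.14 -0.31 -0.08 -0.02  0.27 -0.14]
(65, 135) world [ 0.62   -0.0499] local [0.0544 0.1224]
(65, 212) world [ 0.5808 -0.0497] local [0.0153 0.1207]
(122, 175) world [ 0.5995 -0.0782] local [0.0353 0.0932]
(98, 175) world [ 0.5995 -0.0662] local [0.0348 0.1051]
(528, 465) world [ 0.4506 -0.2728] local [-0.1043 -0.1083]
(632, 527) world [ 0.4208 -0.3228] local [-0.1317 -0.1596]
(322, 76) world [ 0.6523 -0.1794] local [ 0.0928 -0.0055]
0 [ 0.5029 -0.1669  0.032 ]
1 [ 0.5409 -0.1687  0.032 ]
2 [ 0.5788 -0.1705  0.032 ]
3 [ 0.6168 -0.1723  0.032 ]
```

Request:
{"op": "servo_tool", "data": {
  "increments": [
    {"x":125,"y":-116,"z":-60,"rz":-0.06,"claw":0.45},
    {"x":125,"y":-116,"z":-60,"rz":-0.06,"claw":0.45},
    {"x":250,"y":-232,"z":-120,"rz":-0.06,"claw":0.45},
    {"x":250,"y":-232,"z":-120,"rz":-0.06,"claw":0.45},
    {"x":250,"y":-232,"z":-120,"rz":-0.06,"claw":0.45},
    {"x":250,"y":-232,"z":-120,"rz":-0.06,"claw":0.45},
    {"x":250,"y":-232,"z":-120,"rz":-0.06,"claw":0.45},
    {"x":250,"y":-232,"z":-120,"rz":-0.06,"claw":0.45}
  ],
  "grip_force": 20
}}

```text
validation failed for argument at $.in...
```

Request:
{"op": "servo_tool", "data": {
  "increments": [
    {"claw":0.45},
    {"claw":0.45},
    {"claw":0.45}
  ]
}}

```text
validation failed for argument at $.in...
```

Request:
{"op": "servo_tool", "data": {
  "increments": [
    {"x":0,"y":0,"z":0,"rx":0,"ry":0,"rz":0,"claw":0.45}
  ],
  "grip_force": 20
}}

```text
clock: 0.23
ee_pos: [0.2528, 0.5985, 0.2307]
tcp_rot: [-3.141, -0.0, 2.742]
wrist_force: [-0.3, 0.5, 1.3]
gripper_width: 0.885
finger_force: 0.0
```

Request:
{"op": "servo_tool", "data": {
  "increments": [
    {"x":30,"y":-28,"z":-10,"rx":0,"ry":0,"rz":-0.06,"claw":0.45},
    {"x":60,"y":-56,"z":-25,"rx":0,"ry":0,"rz":-0.06,"claw":0.45},
    {"x":90,"y":-83,"z":-40,"rx":0,"ry":0,"rz":-0.06,"claw":0.45},
    {"x":120,"y":-110,"z":-55,"rx":0,"ry":0,"rz":-0.06,"claw":0.45},
    {"x":150,"y":-138,"z":-70,"rx":0,"ry":0,"rz":-0.06,"claw":0.45},
    {"x":180,"y":-165,"z":-85,"rx":0,"ry":0,"rz":-0.06,"claw":0.45},
    {"x":210,"y":-190,"z":-100,"rx":0,"ry":0,"rz":-0.06,"claw":0.45},
    {"x":235,"y":-215,"z":-110,"rx":0,"ry":0,"rz":-0.06,"claw":0.45}
  ]
}}

```text
clock: 0.9
ee_pos: [0.4862, 0.3849, 0.1213]
tcp_rot: [-3.141, -0.0, 2.682]
wrist_force: [-0.2, -0.4, 0.0]
gripper_width: 0.549
finger_force: 0.0
```

Request:
{"op": "servo_tool", "data": {
  "increments": [
    {"x":15,"y":-16,"z":-20,"rx":0,"ry":0,"rz":0,"claw":0.45},
    {"x":15,"y":-16,"z":-20,"rx":0,"ry":0,"rz":0,"claw":0.45}
  ]
}}

```text
clock: 1.07
ee_pos: [0.5012, 0.366, 0.0984]
tcp_rot: [-3.136, -0.003, 2.676]
wrist_force: [-0.8, -0.2, -1.1]
gripper_width: 0.548
finger_force: 0.0
```

```bash
python3 - <<'E'
from h import *
c=shot("wrist","wrist1"); print(r.read_state()["ee_pos"],r.read_state()["tcp_rot"])
E
```

```text
[0.50021325 0.36791244 0.0998832 ] [-3.13776653e+00 -2.94819406e-03  2.67797114e+00]
```

View pics/wrist1.png

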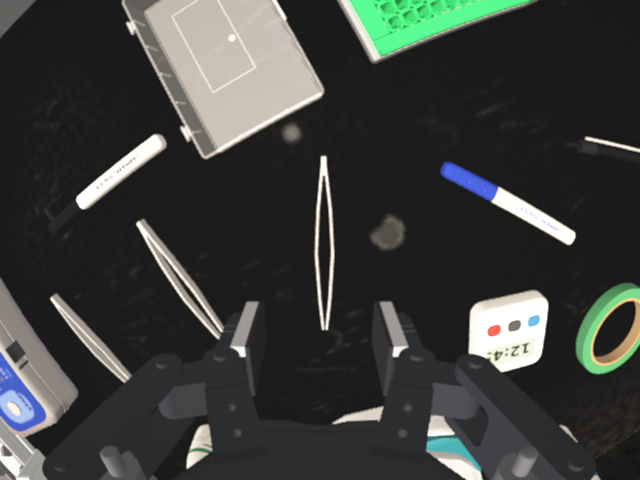

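The wrist view shows the forceps aligned between the fingers, with their ends at (324,157) and (325,328). The white pen is clear to the left.

```bash
python3 - <<'E'
from h import *
A=pz("wrist1",324,157,.005);B=pz("wrist1",325,328,.005);v=A-B
print(A,B,(A+B)/2,np.linalg.norm(v),np.arctan2(v[1],v[0]))
E
```

```text
[0.44900992 0.39574496] [0.55967479 0.34157254] [0.50434235 0.36865875] 0.12321267554225784 2.686365961948593
```

Request:
{"op": "servo_tool", "data": {
  "increments": [
    {"x":1,"y":0,"z":-35,"rx":0,"ry":0,"rz":0.0,"claw":0.5},
    {"x":1,"y":0,"z":-70,"rx":0,"ry":0,"rz":0.0,"claw":0.5},
    {"x":1,"y":0,"z":-90,"rx":0,"ry":0,"rz":0.0,"claw":0.5},
    {"x":1,"y":0,"z":-98,"rx":0,"ry":0,"rz":0.0,"claw":0.5},
    {"x":1,"y":0,"z":-98,"rx":0,"ry":0,"rz":0.0,"claw":1},
    {"x":1,"y":0,"z":-98,"rx":0,"ry":0,"rz":0.0,"claw":1},
    {"x":1,"y":0,"z":-98,"rx":0,"ry":0,"rz":0.0,"claw":1},
    {"x":1,"y":0,"z":-98,"rx":0,"ry":0,"rz":0.0,"claw":1}
  ]
}}

```text
clock: 1.78
ee_pos: [0.5026, 0.3714, 0.0068]
tcp_rot: [3.138, 0.002, 2.682]
wrist_force: [-0.5, -0.3, 0.5]
gripper_width: 0.123
finger_force: 19.5
```

Request:
{"op": "servo_tool", "data": {
  "increments": [
    {"x":0,"y":0,"z":0,"rx":0,"ry":0,"rz":0,"claw":1},
    {"x":0,"y":0,"z":0,"rx":0,"ry":0,"rz":0,"claw":1},
    {"x":0,"y":0,"z":0,"rx":0,"ry":0,"rz":0,"claw":1}
  ]
}}

```text
clock: 2.03
ee_pos: [0.5026, 0.3713, 0.0065]
tcp_rot: [3.139, 0.002, 2.682]
wrist_force: [-0.9, 0.8, 6.5]
gripper_width: 0.124
finger_force: 20.3
```

Request:
{"op": "servo_tool", "data": {
  "increments": [
    {"x":0,"y":0,"z":10,"rx":0,"ry":0,"rz":0,"claw":1},
    {"x":0,"y":0,"z":45,"rx":0,"ry":0,"rz":-0.05,"claw":1},
    {"x":0,"y":-10,"z":85,"rx":0,"ry":0,"rz":-0.15,"claw":1},
    {"x":0,"y":-35,"z":115,"rx":0,"ry":0,"rz":-0.26,"claw":1},
    {"x":0,"y":-70,"z":135,"rx":0,"ry":0,"rz":-0.37,"claw":1},
    {"x":0,"y":-108,"z":147,"rx":0,"ry":0,"rz":-0.48,"claw":1},
    {"x":0,"y":-148,"z":147,"rx":0,"ry":0,"rz":-0.59,"claw":1},
    {"x":0,"y":-188,"z":147,"rx":0,"ry":0,"rz":-0.7,"claw":1}
  ]
}}

```text
clock: 2.7
ee_pos: [0.5016, 0.181, 0.1535]
tcp_rot: [3.138, 0.001, 1.977]
wrist_force: [-0.2, -1.1, 0.2]
gripper_width: 0.126
finger_force: 19.6
```

Request:
{"op": "servo_tool", "data": {
  "increments": [
    {"x":0,"y":-40,"z":0,"rx":0,"ry":0,"rz":-0.1,"claw":1},
    {"x":0,"y":-80,"z":0,"rx":0,"ry":0,"rz":-0.2,"claw":1},
    {"x":0,"y":-120,"z":0,"rx":0,"ry":0,"rz":-0.3,"claw":1},
    {"x":0,"y":-160,"z":0,"rx":0,"ry":0,"rz":-0.4,"claw":1},
    {"x":0,"y":-200,"z":0,"rx":0,"ry":0,"rz":-0.46,"claw":1},
    {"x":5,"y":-240,"z":0,"rx":0,"ry":0,"rz":-0.46,"claw":1},
    {"x":25,"y":-275,"z":0,"rx":0,"ry":0,"rz":-0.46,"claw":1},
    {"x":50,"y":-305,"z":0,"rx":0,"ry":0,"rz":-0.46,"claw":1}
  ]
}}

```text
clock: 3.37
ee_pos: [0.5506, -0.1252, 0.152]
tcp_rot: [-3.142, 0.0, 1.52]
wrist_force: [1.0, 0.0, 0.1]
gripper_width: 0.121
finger_force: 19.6
```

Request:
{"op": "servo_tool", "data": {
  "increments": [
    {"x":25,"y":-25,"z":0,"rx":0,"ry":0,"rz":0,"claw":1},
    {"x":50,"y":-40,"z":0,"rx":0,"ry":0,"rz":0,"claw":1},
    {"x":63,"y":-47,"z":-20,"rx":0,"ry":0,"rz":0,"claw":1},
    {"x":63,"y":-47,"z":-20,"rx":0,"ry":0,"rz":0,"claw":1},
    {"x":63,"y":-47,"z":-20,"rx":0,"ry":0,"rz":0,"claw":1},
    {"x":63,"y":-47,"z":-20,"rx":0,"ry":0,"rz":0,"claw":1}
  ]
}}

```text
clock: 3.87
ee_pos: [0.6136, -0.1691, 0.1317]
tcp_rot: [-3.141, -0.0, 1.522]
wrist_force: [0.7, -0.2, -0.1]
gripper_width: 0.118
finger_force: 19.6
```

```bash
python3 - <<'E'
from h import *
for i in range(3): print([np.round(r.read_state()[k],4) for k in("ee_pos","tcp_rot","joint_pos","gripper_width")]); shot("wrist","wrist2")
shot("top","top2")
a=cv2.imread("pics/top2.png")[180:285,275:445];b=cv2.imread("pics/wrist2.png")
a=cv2.resize(a,(480,296),interpolation=cv2.INTER_CUBIC); b=cv2.resize(b,(400,300))
c=np.zeros((600,480,3),np.uint8); c[:296]=a;c[300:,:400]=b; cv2.imwrite("pics/m2.png",c)
E
```

```text
[array([ 0.6136, -0.1691,  0.1317]), array([-3.1409e+00, -3.0000e-04,  1.5221e+00]), array([-0.4467,  0.3169,  1.6619, -0.    ,  1.1636, -0.398 ]), np.float64(0.1181)]
[array([ 0.6138, -0.169 ,  0.1323]), array([3.1414e+00, 1.0000e-04, 1.5223e+00]), array([-0.4465,  0.3161,  1.6619, -0.    ,  1.1634, -0.398 ]), np.float64(0.1226)]
[array([ 0.614 , -0.169 ,  0.1325]), array([3.1407e+00, 4.0000e-04, 1.5224e+00]), array([-0.4464,  0.3157,  1.6618, -0.    ,  1.1631, -0.398 ]), np.float64(0.1202)]
```

View pics/m2.png

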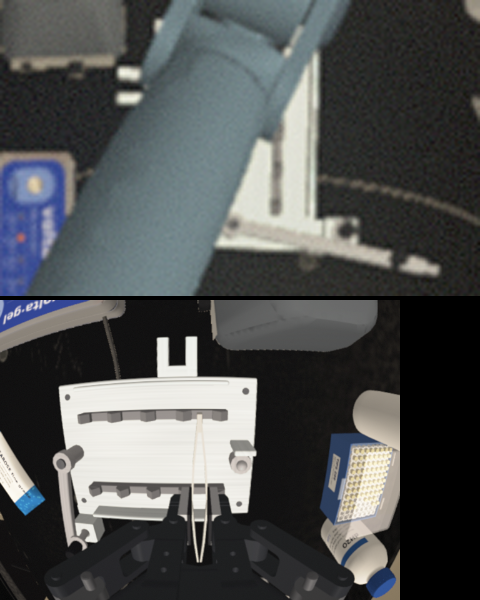

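The grip holds, and the wrist view shows the forceps over slot 3. Lowering, then releasing by a small opening.

Request:
{"op": "servo_tool", "data": {
  "increments": [
    {"x":3,"y":0,"z":-25,"rx":0,"ry":0,"rz":0,"claw":1},
    {"x":3,"y":0,"z":-55,"rx":0,"ry":0,"rz":0,"claw":1},
    {"x":3,"y":0,"z":-75,"rx":0,"ry":0,"rz":0,"claw":1},
    {"x":3,"y":0,"z":-87,"rx":0,"ry":0,"rz":0,"claw":1},
    {"x":3,"y":0,"z":-93,"rx":0,"ry":0,"rz":0,"claw":1},
    {"x":3,"y":0,"z":-93,"rx":0,"ry":0,"rz":0,"claw":1}
  ]
}}

```text
clock: 4.57
ee_pos: [0.6174, -0.1694, 0.0393]
tcp_rot: [-3.141, -0.0, 1.522]
wrist_force: [0.7, -0.0, 0.7]
gripper_width: 0.122
finger_force: 19.6
```

Request:
{"op": "servo_tool", "data": {
  "increments": [
    {"x":0,"y":0,"z":0,"rx":0,"ry":0,"rz":0,"claw":0.72},
    {"x":0,"y":0,"z":0,"rx":0,"ry":0,"rz":0,"claw":0.72},
    {"x":0,"y":0,"z":0,"rx":0,"ry":0,"rz":0,"claw":0.72}
  ]
}}

```text
clock: 4.82
ee_pos: [0.6179, -0.1698, 0.0394]
tcp_rot: [3.14, 0.001, 1.522]
wrist_force: [0.0, -0.5, 0.0]
gripper_width: 0.278
finger_force: 0.0
```

Request:
{"op": "servo_tool", "data": {
  "increments": [
    {"x":0,"y":0,"z":20,"rx":0,"ry":0,"rz":0,"claw":0.72},
    {"x":0,"y":0,"z":60,"rx":0,"ry":0,"rz":0,"claw":0.72},
    {"x":-5,"y":0,"z":90,"rx":0,"ry":0,"rz":0,"claw":0.6},
    {"x":-30,"y":0,"z":115,"rx":0,"ry":0,"rz":0,"claw":0.5},
    {"x":-70,"y":0,"z":115,"rx":0,"ry":0,"rz":0,"claw":0.5},
    {"x":-100,"y":0,"z":115,"rx":0,"ry":0,"rz":0,"claw":0.5},
    {"x":-100,"y":0,"z":115,"rx":0,"ry":0,"rz":0,"claw":0.5}
  ]
}}

```text
clock: 5.4
ee_pos: [0.5127, -0.1685, 0.1526]
tcp_rot: [-3.138, -0.001, 1.521]
wrist_force: [-0.2, -0.3, 0.4]
gripper_width: 0.507
finger_force: 0.0
```

```bash
cat >> h.py <<'E'
def forceps(f,pts):
    im=cv2.cvtColor(cv2.imread(f"pics/{f}.png"),cv2.COLOR_BGR2GRAY)
    m=cv2.morphologyEx((im>70).astype(np.uint8),cv2.MORPH_CLOSE,np.ones((3,3)))
    n,l,s,c=cv2.connectedComponentsWithStats(m)
    for w in pts:
        x,y=np.round(proj(f,(*w,.005))).astype(int); q=l[y-14:y+15,x-14:x+15]; q=q[q>0]
        if len(q)==0: print(w,"none");continue
        i=np.bincount(q).argmax(); p=np.argwhere(l==i)[:,::-1].astype(np.float32)
        rc=cv2.minAreaRect(p); d=np.linalg.svd(p-p.mean(0),full_matrices=False)[2][0]; t=(p-rc[0])@d
        A=[pz(f,*(np.array(rc[0])+d*k),.005) for k in(t.min(),t.max())]; v=A[1]-A[0]
        print(w,"->",np.round((A[0]+A[1])/2,4),"len",np.round(np.linalg.norm(v),3),"ang",np.round(np.arctan2(v[1],v[0])%np.pi,3))
E
python3 - <<'E'
from h import *
print([np.round(r.read_state()[k],4) for k in("ee_pos","tcp_rot")])
shot("wrist","wrist3");shot("top","top3")
forceps("top3",[(.4877,.2632),(.4989,.1464),(.5448,-.453)])
E
```

```text
[array([ 0.5127, -0.1685,  0.1526]), array([-3.1380e+00, -1.1000e-03,  1.5207e+00])]
(0.4877, 0.2632) -> [0.4877 0.2632] len 0.124 ang 0.065
(0.4989, 0.1464) -> [0.4989 0.1464] len 0.126 ang 0.169
(0.5448, -0.453) -> [ 0.5445 -0.4526] len 0.126 ang 0.482
```

View pics/wrist3.png

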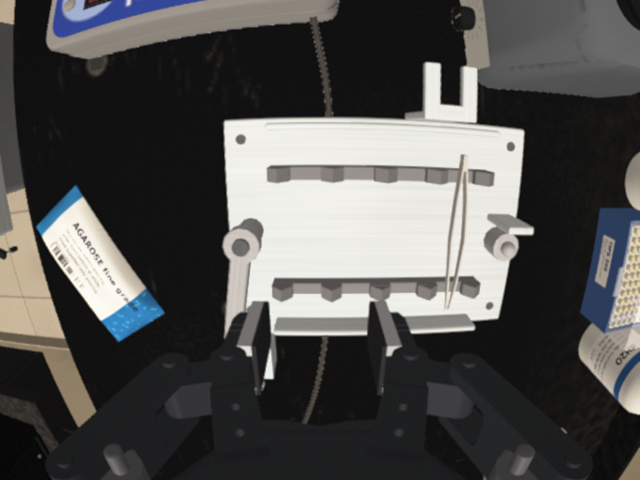

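Slot 3 is loaded: the forceps lie from (463,157) to (449,305), on both combs. I'll check the notch, bore and device positions from this view.

```bash
python3 - <<'E'
from h import *
f="wrist3"
for n,u,v,z in(("notch L out",425,64,.07),("notch R out",477,67,.07),("closed mid",450,107,.07),("slotL",441,85,.07),("slotR",461,85,.07),("hinge",240,246,.064),("plate TL",225,121,.022),("plate TR",524,130,.022),("device corner z0",490,85,0),("dev z.1",490,85,.1),("catch",505,247,.06)): print(n,np.round(pz(f,u,v,z),4))
p,_,_,g=fitc()
for n,q in(("notch",(.035,.105,.07)),("hinge",(-.1,0,.064)),("TL",(-.118,.085,.022)),("TR",(.118,.085,.022))): print(n,np.round(g(p,q),4))
E
```

```text
notch L out [ 0.5836 -0.0507]
notch R out [ 0.6183 -0.0505]
closed mid [ 0.5988 -0.0773]
slotL [ 0.5933 -0.0636]
slotR [ 0.6067 -0.063 ]
hinge [ 0.4609 -0.163 ]
plate TL [ 0.4485 -0.0794]
plate TR [ 0.6815 -0.0903]
device corner z0 [ 0.661  -0.0538]
dev z.1 [ 0.6126 -0.065 ]
catch [ 0.649  -0.1746]
notch [ 0.5998 -0.0663  0.07  ]
hinge [ 0.4599 -0.1648  0.064 ]
TL [ 0.446  -0.0791  0.022 ]
TR [ 0.6817 -0.0902  0.022 ]
```

Request:
{"op": "servo_tool", "data": {
  "increments": [
    {"x":4,"y":-35,"z":0,"rx":0,"ry":0,"rz":-0.12,"claw":0.5},
    {"x":8,"y":-70,"z":0,"rx":0,"ry":0,"rz":-0.24,"claw":0.5},
    {"x":12,"y":-106,"z":0,"rx":0,"ry":0,"rz":-0.36,"claw":0.5},
    {"x":16,"y":-142,"z":0,"rx":0,"ry":0,"rz":-0.48,"claw":0.5},
    {"x":20,"y":-178,"z":0,"rx":0,"ry":0,"rz":-0.6,"claw":0.5},
    {"x":24,"y":-213,"z":0,"rx":0,"ry":0,"rz":-0.72,"claw":0.5},
    {"x":28,"y":-249,"z":0,"rx":0,"ry":0,"rz":-0.84,"claw":0.5},
    {"x":32,"y":-284,"z":0,"rx":0,"ry":0,"rz":-0.96,"claw":0.5}
  ]
}}

```text
clock: 6.17
ee_pos: [0.5505, -0.4561, 0.1535]
tcp_rot: [3.14, -0.0, 0.556]
wrist_force: [0.3, -0.3, 0.6]
gripper_width: 0.499
finger_force: 0.0
```

Request:
{"op": "servo_tool", "data": {
  "increments": [
    {"x":0,"y":0,"z":-35,"rx":0,"ry":0,"rz":-0.08,"claw":0.5},
    {"x":0,"y":0,"z":-70,"rx":0,"ry":0,"rz":-0.08,"claw":0.5},
    {"x":0,"y":0,"z":-90,"rx":0,"ry":0,"rz":-0.08,"claw":0.5},
    {"x":0,"y":0,"z":-90,"rx":0,"ry":0,"rz":-0.08,"claw":0.5},
    {"x":0,"y":0,"z":-90,"rx":0,"ry":0,"rz":-0.08,"claw":0.5}
  ]
}}

```text
clock: 6.58
ee_pos: [0.5496, -0.4533, 0.0621]
tcp_rot: [-3.14, 0.0, 0.482]
wrist_force: [0.9, -0.1, 0.4]
gripper_width: 0.496
finger_force: 0.0
```

Request:
{"op": "servo_tool", "data": {
  "increments": [
    {"x":-5,"y":0,"z":-30,"rx":0,"ry":0,"rz":0,"claw":0.5},
    {"x":-5,"y":0,"z":-48,"rx":0,"ry":0,"rz":0,"claw":0.5},
    {"x":-5,"y":0,"z":-55,"rx":0,"ry":0,"rz":0,"claw":0.5},
    {"x":-5,"y":0,"z":-55,"rx":0,"ry":0,"rz":0,"claw":0.5},
    {"x":-5,"y":0,"z":-55,"rx":0,"ry":0,"rz":0,"claw":1},
    {"x":-5,"y":0,"z":-55,"rx":0,"ry":0,"rz":0,"claw":1},
    {"x":-5,"y":0,"z":-55,"rx":0,"ry":0,"rz":0,"claw":1},
    {"x":-5,"y":0,"z":-55,"rx":0,"ry":0,"rz":0,"claw":1}
  ]
}}

```text
clock: 7.25
ee_pos: [0.5451, -0.4544, 0.0102]
tcp_rot: [3.139, -0.001, 0.482]
wrist_force: [0.7, -0.8, -0.3]
gripper_width: 0.002
finger_force: 0.0
```

Request:
{"op": "servo_tool", "data": {
  "increments": [
    {"x":0,"y":0,"z":0,"rx":0,"ry":0,"rz":0,"claw":1},
    {"x":0,"y":0,"z":0,"rx":0,"ry":0,"rz":0,"claw":1},
    {"x":0,"y":0,"z":0,"rx":0,"ry":0,"rz":0,"claw":1}
  ]
}}

```text
clock: 7.5
ee_pos: [0.5443, -0.4537, 0.0086]
tcp_rot: [3.141, -0.0, 0.482]
wrist_force: [0.1, 0.2, 0.2]
gripper_width: -0.002
finger_force: 0.0
```

Request:
{"op": "servo_tool", "data": {
  "increments": [
    {"x":0,"y":0,"z":20,"rx":0,"ry":0,"rz":0,"claw":0.5},
    {"x":0,"y":0,"z":50,"rx":0,"ry":0,"rz":0,"claw":0.5},
    {"x":0,"y":0,"z":50,"rx":0,"ry":0,"rz":0,"claw":0.5},
    {"x":0,"y":0,"z":50,"rx":0,"ry":0,"rz":0,"claw":0.5},
    {"x":0,"y":0,"z":50,"rx":0,"ry":0,"rz":0,"claw":0.5},
    {"x":0,"y":0,"z":50,"rx":0,"ry":0,"rz":0,"claw":0.5}
  ]
}}

```text
clock: 8.0
ee_pos: [0.5436, -0.4528, 0.0569]
tcp_rot: [-3.139, 0.001, 0.482]
wrist_force: [-0.2, -1.9, 0.2]
gripper_width: 0.5
finger_force: 0.0
```

```bash
python3 - <<'E'
from h import *
shot("wrist","wrist4")
E
```

```text
(no output)
```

View pics/wrist4.png

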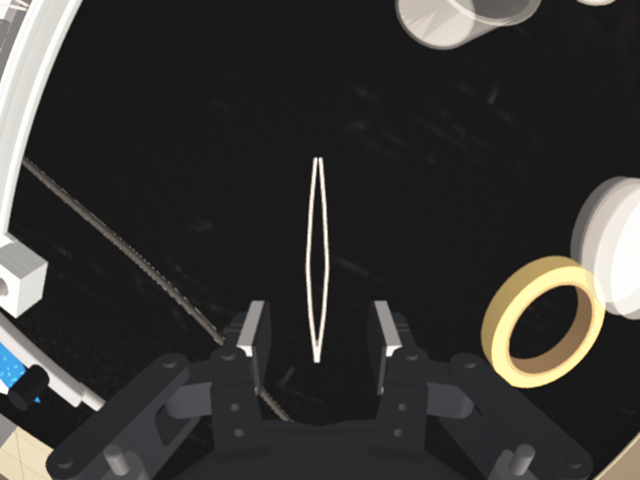

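```bash
python3 - <<'E'
from h import *
print(r.read_state()["ee_pos"])
A=pz("wrist4",318,158,.005);B=pz("wrist4",317,361,.005);v=A-B
print((A+B)/2,np.linalg.norm(v),np.arctan2(v[1],v[0]))
E
```

```text
[ 0.54347352 -0.45274684  0.05668948]
[ 0.54455736 -0.45168542] 0.12626328988132718 0.47536956496985655
```

It was a centred miss from too high; the forceps haven't moved. I'll go 5 mm lower.

Request:
{"op": "servo_tool", "data": {
  "increments": [
    {"x":1,"y":1,"z":-30,"rx":0,"ry":0,"rz":0,"claw":0.5},
    {"x":1,"y":1,"z":-46,"rx":0,"ry":0,"rz":0,"claw":0.5},
    {"x":1,"y":1,"z":-53,"rx":0,"ry":0,"rz":0,"claw":0.5},
    {"x":1,"y":1,"z":-53,"rx":0,"ry":0,"rz":0,"claw":0.5},
    {"x":1,"y":1,"z":-53,"rx":0,"ry":0,"rz":0,"claw":1},
    {"x":1,"y":1,"z":-53,"rx":0,"ry":0,"rz":0,"claw":1},
    {"x":1,"y":1,"z":-53,"rx":0,"ry":0,"rz":0,"claw":1},
    {"x":1,"y":1,"z":-53,"rx":0,"ry":0,"rz":0,"claw":1}
  ]
}}

```text
clock: 8.72
ee_pos: [0.5459, -0.4534, 0.0069]
tcp_rot: [3.139, -0.001, 0.482]
wrist_force: [0.1, -0.6, 1.3]
gripper_width: 0.122
finger_force: 19.7
```

Request:
{"op": "servo_tool", "data": {
  "increments": [
    {"x":0,"y":0,"z":0,"rx":0,"ry":0,"rz":0,"claw":1},
    {"x":0,"y":0,"z":0,"rx":0,"ry":0,"rz":0,"claw":1},
    {"x":0,"y":0,"z":0,"rx":0,"ry":0,"rz":0,"claw":1}
  ]
}}

```text
clock: 8.97
ee_pos: [0.5459, -0.4534, 0.0068]
tcp_rot: [3.139, -0.0, 0.482]
wrist_force: [-0.4, 0.3, 4.7]
gripper_width: 0.122
finger_force: 20.2
```

Request:
{"op": "servo_tool", "data": {
  "increments": [
    {"x":0,"y":0,"z":10,"rx":0,"ry":0,"rz":0,"claw":1},
    {"x":0,"y":0,"z":45,"rx":0,"ry":0,"rz":0.08,"claw":1},
    {"x":0,"y":5,"z":85,"rx":0,"ry":0,"rz":0.2,"claw":1},
    {"x":-3,"y":25,"z":120,"rx":0,"ry":0,"rz":0.32,"claw":1},
    {"x":-8,"y":55,"z":140,"rx":0,"ry":0,"rz":0.44,"claw":1},
    {"x":-13,"y":92,"z":145,"rx":0,"ry":0,"rz":0.56,"claw":1},
    {"x":-18,"y":130,"z":145,"rx":0,"ry":0,"rz":0.68,"claw":1},
    {"x":-23,"y":168,"z":145,"rx":0,"ry":0,"rz":0.8,"claw":1}
  ]
}}

```text
clock: 9.63
ee_pos: [0.5218, -0.2832, 0.1515]
tcp_rot: [3.14, 0.0, 1.287]
wrist_force: [0.2, 0.1, 0.5]
gripper_width: 0.124
finger_force: 19.6
```

Request:
{"op": "servo_tool", "data": {
  "increments": [
    {"x":-5,"y":38,"z":0,"rx":0,"ry":0,"rz":0.12,"claw":1},
    {"x":-10,"y":76,"z":0,"rx":0,"ry":0,"rz":0.24,"claw":1},
    {"x":-16,"y":105,"z":0,"rx":0,"ry":0,"rz":0.24,"claw":1},
    {"x":-20,"y":118,"z":-10,"rx":0,"ry":0,"rz":0.24,"claw":1},
    {"x":-20,"y":118,"z":-20,"rx":0,"ry":0,"rz":0.24,"claw":1},
    {"x":-20,"y":118,"z":-20,"rx":0,"ry":0,"rz":0.24,"claw":1},
    {"x":-20,"y":118,"z":-20,"rx":0,"ry":0,"rz":0.24,"claw":1},
    {"x":-20,"y":118,"z":-20,"rx":0,"ry":0,"rz":0.24,"claw":1}
  ]
}}

```text
clock: 10.3
ee_pos: [0.5026, -0.1678, 0.1308]
tcp_rot: [3.141, 0.0, 1.521]
wrist_force: [-0.3, -0.3, 0.6]
gripper_width: 0.122
finger_force: 19.6
```

Request:
{"op": "servo_tool", "data": {
  "increments": [
    {"x":0,"y":0,"z":-25,"rx":0,"ry":0,"rz":0,"claw":1},
    {"x":0,"y":0,"z":-55,"rx":0,"ry":0,"rz":0,"claw":1},
    {"x":0,"y":0,"z":-75,"rx":0,"ry":0,"rz":0,"claw":1},
    {"x":0,"y":0,"z":-87,"rx":0,"ry":0,"rz":0,"claw":1},
    {"x":0,"y":0,"z":-92,"rx":0,"ry":0,"rz":0,"claw":1},
    {"x":0,"y":0,"z":-92,"rx":0,"ry":0,"rz":0,"claw":1}
  ]
}}

```text
clock: 10.8
ee_pos: [0.5028, -0.1676, 0.0392]
tcp_rot: [-3.141, -0.0, 1.521]
wrist_force: [-0.4, 0.3, 0.3]
gripper_width: 0.121
finger_force: 19.6
```

Request:
{"op": "servo_tool", "data": {
  "increments": [
    {"x":0,"y":0,"z":0,"rx":0,"ry":0,"rz":0,"claw":0.72},
    {"x":0,"y":0,"z":0,"rx":0,"ry":0,"rz":0,"claw":0.72},
    {"x":0,"y":0,"z":0,"rx":0,"ry":0,"rz":0,"claw":0.72}
  ]
}}

```text
clock: 11.05
ee_pos: [0.5029, -0.1672, 0.0392]
tcp_rot: [3.14, 0.001, 1.521]
wrist_force: [0.3, -0.6, -0.1]
gripper_width: 0.282
finger_force: 0.0
```

Request:
{"op": "servo_tool", "data": {
  "increments": [
    {"x":0,"y":0,"z":20,"rx":0,"ry":0,"rz":0,"claw":0.72},
    {"x":0,"y":0,"z":60,"rx":0,"ry":0,"rz":0,"claw":0.72},
    {"x":0,"y":-20,"z":95,"rx":0,"ry":0,"rz":0,"claw":0.6},
    {"x":-10,"y":-50,"z":115,"rx":0,"ry":0,"rz":0,"claw":0.5},
    {"x":-35,"y":-80,"z":115,"rx":0,"ry":0,"rz":0,"claw":0.5},
    {"x":-52,"y":-105,"z":115,"rx":0,"ry":0,"rz":0,"claw":0.5},
    {"x":-52,"y":-105,"z":115,"rx":0,"ry":0,"rz":0,"claw":0.5},
    {"x":-52,"y":-105,"z":115,"rx":0,"ry":0,"rz":0,"claw":0.5}
  ]
}}

```text
clock: 11.72
ee_pos: [0.4497, -0.2729, 0.1539]
tcp_rot: [3.141, 0.0, 1.519]
wrist_force: [0.6, 0.4, 0.4]
gripper_width: 0.499
finger_force: 0.0
```

```bash
python3 - <<'E'
from h import *
shot("wrist","wrist5"); print(r.read_state()["ee_pos"],r.read_state()["tcp_rot"])
o1,d1=ray("top3",319,203);o2,d2=ray("wrist3",488,85)
t=np.linalg.lstsq(np.c_[d1,-d2],o2-o1,rcond=None)[0];print("dev",o1+t[0]*d1,o2+t[1]*d2)
E
```

```text
[ 0.4501542  -0.27193106  0.15365919] [3.14106989e+00 1.92110180e-05 1.52047784e+00]
dev [ 0.61839514 -0.05835343  0.08009671] [ 0.62056403 -0.06291862  0.08062667]
```

View pics/wrist5.png

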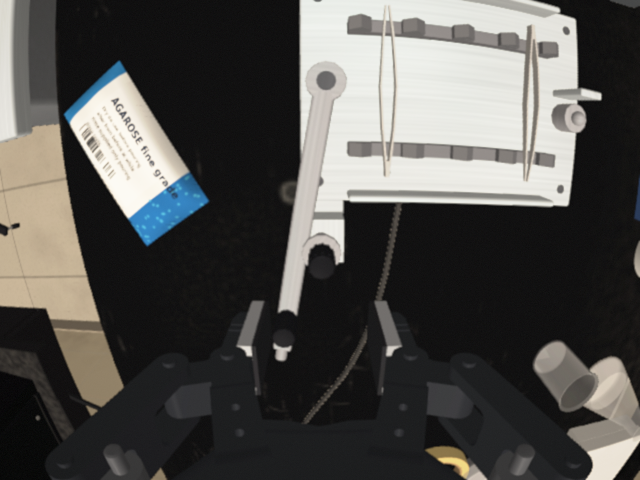

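Slots 0 and 3 are loaded. The pin grip shows at about (321,263), beside the keeper bar.

```bash
python3 - <<'E'
from h import *
f="wrist5"
im=cv2.imread("pics/wrist5.png")[200:380,240:400]; cv2.imwrite("pics/c5.png",cv2.resize(im,(640,720)[::1] if 0 else (533,600),interpolation=cv2.INTER_CUBIC))
print("pred top",proj(f,(.4506,-.2728,.094)),"bottom grip",proj(f,(.4506,-.2728,.07)),"knob",proj(f,(.4208,-.3228,.09)))
E
```

```text
pred top [318.65758691 266.25981768] bottom grip [318.62144921 252.30962595] knob [277.34368979 336.24968935]
```

View pics/c5.png

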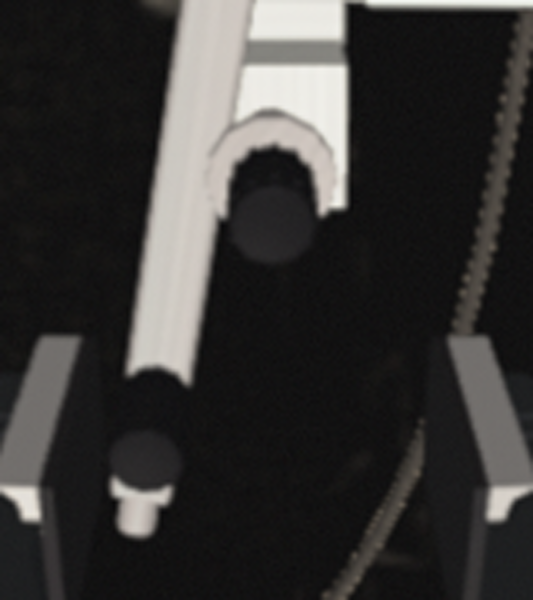

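The pin top is at about (321.6,266.6) and the knob top at about (283.5,338).

```bash
python3 - <<'E'
from h import *
print(pz("wrist5",321.6,266.6,.094),pz("wrist5",283.5,338,.09))
print(pz("wrist5",326,80,.064),pz("wrist5",569,118,.06), fitc()[0])
E
```

```text
[ 0.45231296 -0.27310723] [ 0.42473559 -0.32431557]
[ 0.46083243 -0.1641774 ] [ 0.63878937 -0.18307543] [ 0.55983262 -0.1695749  -0.04727969]
```

Request:
{"op": "servo_tool", "data": {
  "increments": [
    {"x":1,"y":-1,"z":0,"rx":0,"ry":0,"rz":-0.12,"claw":0.5},
    {"x":1,"y":-1,"z":0,"rx":0,"ry":0,"rz":-0.24,"claw":0.5},
    {"x":1,"y":-1,"z":0,"rx":0,"ry":0,"rz":-0.36,"claw":0.5},
    {"x":1,"y":-1,"z":0,"rx":0,"ry":0,"rz":-0.48,"claw":0.5},
    {"x":1,"y":-1,"z":0,"rx":0,"ry":0,"rz":-0.6,"claw":0.5},
    {"x":1,"y":-1,"z":0,"rx":0,"ry":0,"rz":-0.72,"claw":0.5},
    {"x":1,"y":-1,"z":0,"rx":0,"ry":0,"rz":-0.84,"claw":0.5},
    {"x":1,"y":-1,"z":0,"rx":0,"ry":0,"rz":-0.96,"claw":0.5}
  ]
}}

```text
clock: 12.43
ee_pos: [0.4519, -0.2714, 0.1532]
tcp_rot: [-3.141, -0.0, 0.558]
wrist_force: [-0.1, -0.1, -0.8]
gripper_width: 0.503
finger_force: 0.0
```

Request:
{"op": "servo_tool", "data": {
  "increments": [
    {"x":0,"y":0,"z":0,"rx":0,"ry":0,"rz":-0.12,"claw":0.5},
    {"x":0,"y":0,"z":0,"rx":0,"ry":0,"rz":-0.24,"claw":0.5},
    {"x":0,"y":0,"z":0,"rx":0,"ry":0,"rz":-0.36,"claw":0.5},
    {"x":0,"y":0,"z":0,"rx":0,"ry":0,"rz":-0.48,"claw":0.5},
    {"x":0,"y":0,"z":0,"rx":0,"ry":0,"rz":-0.56,"claw":0.5},
    {"x":0,"y":0,"z":-30,"rx":0,"ry":0,"rz":-0.56,"claw":0.5},
    {"x":0,"y":0,"z":-30,"rx":0,"ry":0,"rz":-0.56,"claw":0.5},
    {"x":0,"y":0,"z":-30,"rx":0,"ry":0,"rz":-0.56,"claw":0.5}
  ]
}}

```text
clock: 13.1
ee_pos: [0.4507, -0.2707, 0.1219]
tcp_rot: [-3.138, 0.003, 0.004]
wrist_force: [-0.1, -0.2, -0.3]
gripper_width: 0.496
finger_force: 0.0
```

```bash
python3 - <<'E'
from h import *
shot("wrist","wrist6"); shot("top","top6")
for i in range(2): s=r.read_state();print(s["ee_pos"],s["tcp_rot"],s["joint_pos"].round(2))
print("pred",proj("wrist6",(.4515,-.273,.094)))
forceps("top6",[(.4877,.2632),(.4989,.1464)])
E
```

```text
[ 0.45180906 -0.27225225  0.12408769] [ 3.14140145e+00 -3.04962592e-04  3.00303515e-03] [-0.76  0.09  1.95  0.    1.11  0.81]
[ 0.45180906 -0.27225225  0.12408769] [ 3.14140145e+00 -3.04962592e-04  3.00303515e-03] [-0.76  0.09  1.95  0.    1.11  0.81]
pred [323.63035313 290.08627361]
(0.4877, 0.2632) -> [0.4892 0.2632] len 0.127 ang 0.069
(0.4989, 0.1464) -> [0.4989 0.1462] len 0.126 ang 0.174
```

View pics/wrist6.png

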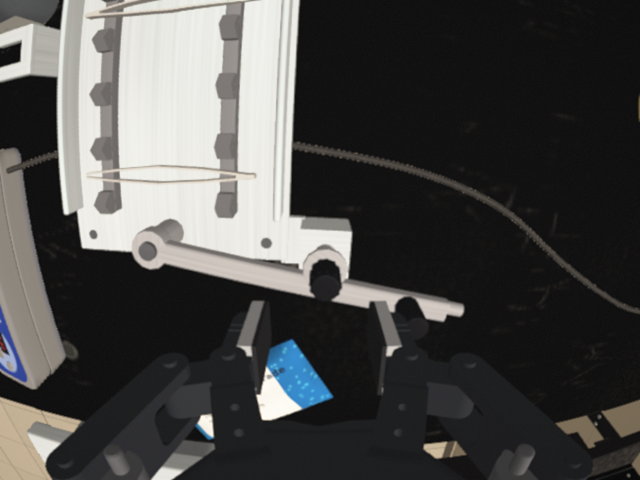

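The pin top sits at (325,290), matching the prediction and centred between the fingers, with the knob clear of them at (410,315).

Request:
{"op": "servo_tool", "data": {
  "increments": [
    {"x":0,"y":-1,"z":-20,"rx":0,"ry":0,"rz":0,"claw":0.6},
    {"x":0,"y":-1,"z":-37,"rx":0,"ry":0,"rz":0,"claw":0.6},
    {"x":0,"y":-1,"z":-45,"rx":0,"ry":0,"rz":0,"claw":0.6},
    {"x":0,"y":-1,"z":-45,"rx":0,"ry":0,"rz":0,"claw":0.6},
    {"x":0,"y":-1,"z":-45,"rx":0,"ry":0,"rz":0,"claw":0.6},
    {"x":0,"y":-1,"z":-45,"rx":0,"ry":0,"rz":0,"claw":1},
    {"x":0,"y":-1,"z":-45,"rx":0,"ry":0,"rz":0,"claw":1},
    {"x":0,"y":-1,"z":-45,"rx":0,"ry":0,"rz":0,"claw":1}
  ],
  "grip_force": 50
}}

```text
clock: 13.87
ee_pos: [0.4521, -0.2743, 0.08]
tcp_rot: [3.14, -0.002, 0.002]
wrist_force: [-0.4, 0.6, 4.0]
gripper_width: 0.161
finger_force: 48.7
```

Request:
{"op": "servo_tool", "data": {
  "increments": [
    {"x":0,"y":0,"z":0,"rx":0,"ry":0,"rz":0,"claw":1},
    {"x":0,"y":0,"z":0,"rx":0,"ry":0,"rz":0,"claw":1},
    {"x":0,"y":0,"z":0,"rx":0,"ry":0,"rz":0,"claw":1},
    {"x":0,"y":0,"z":0,"rx":0,"ry":0,"rz":0,"claw":1}
  ]
}}

```text
clock: 14.2
ee_pos: [0.4522, -0.2744, 0.08]
tcp_rot: [3.14, -0.002, 0.002]
wrist_force: [-0.7, 0.5, 6.4]
gripper_width: 0.161
finger_force: 49.0
```

Request:
{"op": "servo_tool", "data": {
  "increments": [
    {"x":0,"y":0,"z":8,"rx":0,"ry":0,"rz":0,"claw":1},
    {"x":0,"y":0,"z":18,"rx":0,"ry":0,"rz":0,"claw":1},
    {"x":0,"y":0,"z":30,"rx":0,"ry":0,"rz":0,"claw":1},
    {"x":0,"y":0,"z":55,"rx":0,"ry":0,"rz":0,"claw":1},
    {"x":0,"y":0,"z":80,"rx":0,"ry":0,"rz":0,"claw":1},
    {"x":10,"y":20,"z":80,"rx":0,"ry":0,"rz":0,"claw":1},
    {"x":30,"y":50,"z":80,"rx":0,"ry":0,"rz":0,"claw":1},
    {"x":50,"y":85,"z":80,"rx":0,"ry":0,"rz":0,"claw":1}
  ]
}}

```text
clock: 14.87
ee_pos: [0.502, -0.189, 0.1606]
tcp_rot: [3.14, -0.002, -0.001]
wrist_force: [1.1, -0.0, 0.2]
gripper_width: 0.156
finger_force: 48.8
```

Request:
{"op": "servo_tool", "data": {
  "increments": [
    {"x":20,"y":30,"z":0,"rx":0,"ry":0,"rz":0,"claw":1},
    {"x":40,"y":60,"z":0,"rx":0,"ry":0,"rz":0,"claw":1},
    {"x":65,"y":90,"z":0,"rx":0,"ry":0,"rz":0,"claw":1},
    {"x":85,"y":110,"z":0,"rx":0,"ry":0,"rz":0,"claw":1},
    {"x":98,"y":123,"z":0,"rx":0,"ry":0,"rz":0,"claw":1},
    {"x":98,"y":123,"z":0,"rx":0,"ry":0,"rz":0,"claw":1},
    {"x":98,"y":123,"z":0,"rx":0,"ry":0,"rz":0,"claw":1}
  ]
}}

```text
clock: 15.45
ee_pos: [0.5995, -0.065, 0.1592]
tcp_rot: [3.141, -0.0, 0.004]
wrist_force: [-0.7, 0.6, -0.4]
gripper_width: 0.159
finger_force: 48.9
```

```bash
python3 - <<'E'
from h import *
shot("wrist","wrist7");  s=r.read_state();print(s["ee_pos"],s["tcp_rot"],s["gripper_width"],s["wrist_force"])
c=cv2.imread("pics/wrist7.png")[200:440,150:470]; cv2.imwrite("pics/c7.png",cv2.resize(c,(800,600),interpolation=cv2.INTER_CUBIC))
print("pin top",proj("wrist7",(.6,-.0663,.174)),"notch pt",proj("wrist7",(.6,-.0663,.07)))
E
```

```text
[ 0.59901566 -0.06573665  0.15897184] [3.14123056e+00 8.84522974e-05 2.26186301e-03] 0.1556530392856535 [ 0.43753789 -0.04526395 -0.31344145]
pin top [322.0642455  336.55940681] notch pt [320.62800913 250.40239935]
```

View pics/c7.png

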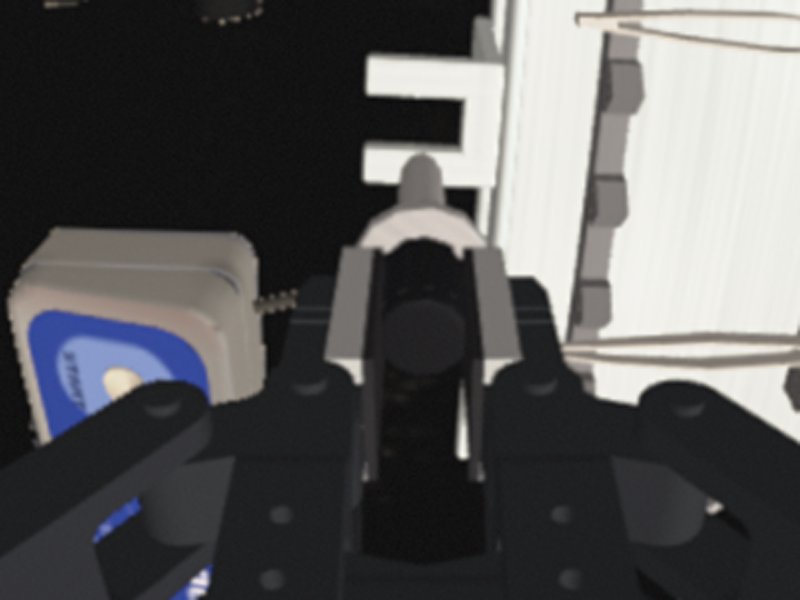

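The pin hangs straight in the fingers, with its shank tip near crop (421,172). The notch's slot centre is at about crop (421,119), where its arm edges are at rows 95 and 142.

```bash
python3 - <<'E'
from h import *
u=lambda a,b:(150+(a+.5)/2.5-.5,200+(b+.5)/2.5-.5)
f="wrist7"
for n,a,z in(("slot centre",(421,119),.07),("edge far",(420,96),.07),("edge near",(420,143),.07),("closed",(462,119),.07),("open",(366,119),.07),("tip front",(421,153),.0995),("tip c",(421,172),.0995),("collar far edge",(422,206),.149),("pin top c",(424,338),.1735),("pintop far edge",(424,300),.1735)): print(n,np.round(pz(f,*u(*a),z),4))
E
```

```text
slot centre [ 0.6022 -0.0646]
edge far [ 0.6085 -0.0643]
edge near [ 0.5954 -0.0644]
closed [ 0.6022 -0.0754]
open [ 0.6021 -0.0501]
tip front [ 0.604  -0.0646]
tip c [ 0.5992 -0.0647]
collar far edge [ 0.613  -0.0648]
pin top c [ 0.6005 -0.0652]
pintop far edge [ 0.6077 -0.0652]
```

Request:
{"op": "servo_tool", "data": {
  "increments": [
    {"x":2,"y":0,"z":-10,"rx":0,"ry":0,"rz":0,"claw":1},
    {"x":2,"y":0,"z":-22,"rx":0,"ry":0,"rz":0,"claw":1},
    {"x":2,"y":0,"z":-34,"rx":0,"ry":0,"rz":0,"claw":1},
    {"x":2,"y":0,"z":-46,"rx":0,"ry":0,"rz":0,"claw":1},
    {"x":2,"y":0,"z":-58,"rx":0,"ry":0,"rz":0,"claw":1},
    {"x":2,"y":0,"z":-68,"rx":0,"ry":0,"rz":0,"claw":1},
    {"x":2,"y":0,"z":-74,"rx":0,"ry":0,"rz":0,"claw":1},
    {"x":2,"y":0,"z":-74,"rx":0,"ry":0,"rz":0,"claw":1}
  ]
}}

```text
clock: 16.17
ee_pos: [0.6013, -0.0656, 0.0843]
tcp_rot: [-3.141, 0.001, 0.002]
wrist_force: [0.1, 0.1, -0.9]
gripper_width: 0.159
finger_force: 48.9
```

Request:
{"op": "servo_tool", "data": {
  "increments": [
    {"x":0,"y":0,"z":0,"rx":0,"ry":0,"rz":0,"claw":0.6},
    {"x":0,"y":0,"z":0,"rx":0,"ry":0,"rz":0,"claw":0.6},
    {"x":0,"y":0,"z":0,"rx":0,"ry":0,"rz":0,"claw":0.6},
    {"x":0,"y":0,"z":10,"rx":0,"ry":0,"rz":0,"claw":0.6},
    {"x":0,"y":0,"z":40,"rx":0,"ry":0,"rz":0,"claw":0.6},
    {"x":0,"y":0,"z":75,"rx":0,"ry":0,"rz":0,"claw":0.6},
    {"x":-25,"y":20,"z":80,"rx":0,"ry":0,"rz":0.08,"claw":0.5},
    {"x":-50,"y":45,"z":80,"rx":0,"ry":0,"rz":0.17,"claw":0.5}
  ],
  "grip_force": 20
}}

```text
clock: 16.83
ee_pos: [0.554, -0.022, 0.1694]
tcp_rot: [3.138, -0.008, 0.173]
wrist_force: [0.0, 0.9, -1.1]
gripper_width: 0.502
finger_force: 0.0
```

Request:
{"op": "servo_tool", "data": {
  "increments": [
    {"x":-20,"y":30,"z":0,"rx":0,"ry":0,"rz":0,"claw":0.5},
    {"x":-40,"y":65,"z":0,"rx":0,"ry":0,"rz":0,"claw":0.5},
    {"x":-50,"y":105,"z":0,"rx":0,"ry":0,"rz":0,"claw":0.5},
    {"x":-52,"y":140,"z":0,"rx":0,"ry":0,"rz":0,"claw":0.5},
    {"x":-52,"y":167,"z":-20,"rx":0,"ry":0,"rz":0,"claw":0.5},
    {"x":-52,"y":167,"z":-50,"rx":0,"ry":0,"rz":0,"claw":0.5},
    {"x":-52,"y":167,"z":-70,"rx":0,"ry":0,"rz":0,"claw":0.5},
    {"x":-52,"y":167,"z":-70,"rx":0,"ry":0,"rz":0,"claw":0.5}
  ]
}}

```text
clock: 17.5
ee_pos: [0.4959, 0.1468, 0.0908]
tcp_rot: [-3.141, 0.008, 0.173]
wrist_force: [-0.9, 0.0, 0.1]
gripper_width: 0.503
finger_force: 0.0
```

```bash
python3 - <<'E'
from h import *
shot("wrist","wrist8"); shot("top","top8");s=r.read_state();print(s["ee_pos"],s["tcp_rot"])
# forceps in wrist frame
im=cv2.cvtColor(cv2.imread("pics/wrist8.png"),cv2.COLOR_BGR2GRAY); m=cv2.morphologyEx((im>90).astype(np.uint8),cv2.MORPH_CLOSE,np.ones((3,3)))
n,l,st,c=cv2.connectedComponentsWithStats(m)
for i in range(1,n):
    if st[i,4]>150:
        p=np.argwhere(l==i)[:,::-1].astype(float); d=np.linalg.svd(p-p.mean(0),full_matrices=False)[2]; t=(p-p.mean(0))@d.T
        if np.ptp(t[:,0])>6*np.ptp(t[:,1]):
            e=[p[t[:,0].argmin()],p[t[:,0].argmax()]];A=[pz("wrist8",*q,.005) for q in e];v=A[1]-A[0]
            print(e,np.mean(A,0).round(4),np.linalg.norm(v).round(4),(np.arctan2(v[1],v[0])%np.pi).round(3))
forceps("top8",[(.4885,.2632)])
E
```

```text
[0.49925211 0.14639633 0.09486674] [-3.14152214e+00  4.21021390e-04  1.71817971e-01]
[array([148., 141.]), array([156., 314.])] [0.4885 0.264 ] 0.1271 0.078
[array([322., 149.]), array([317., 331.])] [0.4988 0.1469] 0.1272 0.147
(0.4885, 0.2632) -> [ 0.5354 -0.0928] len 2.189 ang 1.844
```

Request:
{"op": "servo_tool", "data": {
  "increments": [
    {"x":0,"y":0,"z":-35,"rx":0,"ry":0,"rz":0,"claw":0.5},
    {"x":0,"y":0,"z":-70,"rx":0,"ry":0,"rz":0,"claw":0.5},
    {"x":0,"y":0,"z":-85,"rx":0,"ry":0,"rz":0,"claw":0.5},
    {"x":0,"y":0,"z":-91,"rx":0,"ry":0,"rz":0,"claw":0.5},
    {"x":0,"y":0,"z":-91,"rx":0,"ry":0,"rz":0,"claw":0.5},
    {"x":0,"y":0,"z":-91,"rx":0,"ry":0,"rz":0,"claw":1},
    {"x":0,"y":0,"z":-91,"rx":0,"ry":0,"rz":0,"claw":1},
    {"x":0,"y":0,"z":-91,"rx":0,"ry":0,"rz":0,"claw":1}
  ]
}}

```text
clock: 18.27
ee_pos: [0.5012, 0.1465, 0.0057]
tcp_rot: [3.141, -0.004, 0.172]
wrist_force: [-0.2, -0.4, 4.9]
gripper_width: 0.126
finger_force: 20.3
```

Request:
{"op": "servo_tool", "data": {
  "increments": [
    {"x":0,"y":0,"z":0,"rx":0,"ry":0,"rz":0,"claw":1},
    {"x":0,"y":0,"z":0,"rx":0,"ry":0,"rz":0,"claw":1},
    {"x":0,"y":0,"z":0,"rx":0,"ry":0,"rz":0,"claw":1},
    {"x":0,"y":0,"z":0,"rx":0,"ry":0,"rz":0,"claw":1}
  ]
}}

```text
clock: 18.6
ee_pos: [0.5012, 0.1465, 0.0057]
tcp_rot: [3.141, -0.004, 0.172]
wrist_force: [-1.2, -1.1, 6.7]
gripper_width: 0.126
finger_force: 20.5
```

Request:
{"op": "servo_tool", "data": {
  "increments": [
    {"x":0,"y":0,"z":10,"rx":0,"ry":0,"rz":0,"claw":1},
    {"x":0,"y":0,"z":45,"rx":0,"ry":0,"rz":0.11,"claw":1},
    {"x":0,"y":0,"z":85,"rx":0,"ry":0,"rz":0.23,"claw":1},
    {"x":0,"y":-10,"z":122,"rx":0,"ry":0,"rz":0.35,"claw":1},
    {"x":0,"y":-35,"z":145,"rx":0,"ry":0,"rz":0.47,"claw":1},
    {"x":0,"y":-70,"z":145,"rx":0,"ry":0,"rz":0.59,"claw":1},
    {"x":0,"y":-105,"z":145,"rx":0,"ry":0,"rz":0.71,"claw":1},
    {"x":0,"y":-140,"z":145,"rx":0,"ry":0,"rz":0.83,"claw":1}
  ]
}}

```text
clock: 19.27
ee_pos: [0.4996, 0.0087, 0.1503]
tcp_rot: [3.139, -0.001, 0.993]
wrist_force: [0.7, -0.9, -0.4]
gripper_width: 0.124
finger_force: 19.7
```

Request:
{"op": "servo_tool", "data": {
  "increments": [
    {"x":0,"y":-35,"z":0,"rx":0,"ry":0,"rz":0.12,"claw":1},
    {"x":5,"y":-70,"z":0,"rx":0,"ry":0,"rz":0.24,"claw":1},
    {"x":10,"y":-105,"z":0,"rx":0,"ry":0,"rz":0.36,"claw":1},
    {"x":20,"y":-138,"z":0,"rx":0,"ry":0,"rz":0.48,"claw":1},
    {"x":33,"y":-160,"z":0,"rx":0,"ry":0,"rz":0.52,"claw":1},
    {"x":40,"y":-173,"z":-10,"rx":0,"ry":0,"rz":0.52,"claw":1},
    {"x":40,"y":-173,"z":-20,"rx":0,"ry":0,"rz":0.52,"claw":1},
    {"x":40,"y":-173,"z":-20,"rx":0,"ry":0,"rz":0.52,"claw":1}
  ]
}}

```text
clock: 19.93
ee_pos: [0.538, -0.1628, 0.1267]
tcp_rot: [-3.138, -0.002, 1.505]
wrist_force: [-0.0, 0.4, -0.8]
gripper_width: 0.127
finger_force: 19.7
```

Request:
{"op": "servo_tool", "data": {
  "increments": [
    {"x":0,"y":0,"z":0,"rx":0,"ry":0,"rz":0,"claw":1},
    {"x":0,"y":0,"z":0,"rx":0,"ry":0,"rz":0,"claw":1},
    {"x":0,"y":0,"z":0,"rx":0,"ry":0,"rz":0,"claw":1}
  ]
}}

```text
clock: 20.18
ee_pos: [0.5394, -0.1623, 0.1291]
tcp_rot: [3.141, 0.0, 1.507]
wrist_force: [-0.8, 1.2, -0.5]
gripper_width: 0.127
finger_force: 19.7
```

Request:
{"op": "servo_tool", "data": {
  "increments": [
    {"x":2,"y":-4,"z":-25,"rx":0,"ry":0,"rz":0.017,"claw":1},
    {"x":2,"y":-4,"z":-55,"rx":0,"ry":0,"rz":0.017,"claw":1},
    {"x":2,"y":-4,"z":-75,"rx":0,"ry":0,"rz":0.017,"claw":1},
    {"x":2,"y":-4,"z":-86,"rx":0,"ry":0,"rz":0.017,"claw":1},
    {"x":2,"y":-4,"z":-90,"rx":0,"ry":0,"rz":0.017,"claw":1},
    {"x":2,"y":-4,"z":-90,"rx":0,"ry":0,"rz":0.017,"claw":1}
  ]
}}

```text
clock: 20.68
ee_pos: [0.5413, -0.1667, 0.0387]
tcp_rot: [-3.141, -0.0, 1.524]
wrist_force: [0.5, 0.2, -0.3]
gripper_width: 0.125
finger_force: 19.7
```

Request:
{"op": "servo_tool", "data": {
  "increments": [
    {"x":0,"y":0,"z":0,"rx":0,"ry":0,"rz":0,"claw":0.72},
    {"x":0,"y":0,"z":0,"rx":0,"ry":0,"rz":0,"claw":0.72},
    {"x":0,"y":0,"z":0,"rx":0,"ry":0,"rz":0,"claw":0.72}
  ]
}}

```text
clock: 20.93
ee_pos: [0.5422, -0.1675, 0.0396]
tcp_rot: [3.14, 0.001, 1.523]
wrist_force: [-0.4, 0.6, 0.8]
gripper_width: 0.283
finger_force: 0.0
```

Request:
{"op": "servo_tool", "data": {
  "increments": [
    {"x":0,"y":0,"z":20,"rx":0,"ry":0,"rz":0,"claw":0.72},
    {"x":0,"y":0,"z":60,"rx":0,"ry":0,"rz":0,"claw":0.72},
    {"x":0,"y":0,"z":95,"rx":0,"ry":0,"rz":-0.1,"claw":0.6},
    {"x":-10,"y":20,"z":120,"rx":0,"ry":0,"rz":-0.22,"claw":0.5},
    {"x":-20,"y":55,"z":120,"rx":0,"ry":0,"rz":-0.34,"claw":0.5},
    {"x":-30,"y":92,"z":120,"rx":0,"ry":0,"rz":-0.46,"claw":0.5},
    {"x":-40,"y":130,"z":120,"rx":0,"ry":0,"rz":-0.58,"claw":0.5},
    {"x":-45,"y":168,"z":120,"rx":0,"ry":0,"rz":-0.7,"claw":0.5}
  ]
}}

```text
clock: 21.6
ee_pos: [0.4959, -0.0001, 0.1592]
tcp_rot: [3.14, -0.001, 0.824]
wrist_force: [0.8, 0.4, 0.9]
gripper_width: 0.5
finger_force: 0.0
```

Request:
{"op": "servo_tool", "data": {
  "increments": [
    {"x":0,"y":38,"z":0,"rx":0,"ry":0,"rz":-0.12,"claw":0.5},
    {"x":0,"y":76,"z":0,"rx":0,"ry":0,"rz":-0.24,"claw":0.5},
    {"x":0,"y":114,"z":0,"rx":0,"ry":0,"rz":-0.36,"claw":0.5},
    {"x":-3,"y":152,"z":0,"rx":0,"ry":0,"rz":-0.48,"claw":0.5},
    {"x":-6,"y":190,"z":0,"rx":0,"ry":0,"rz":-0.6,"claw":0.5},
    {"x":-8,"y":225,"z":-20,"rx":0,"ry":0,"rz":-0.72,"claw":0.5},
    {"x":-8,"y":258,"z":-40,"rx":0,"ry":0,"rz":-0.75,"claw":0.5},
    {"x":-8,"y":262,"z":-65,"rx":0,"ry":0,"rz":-0.75,"claw":0.5}
  ]
}}

```text
clock: 22.27
ee_pos: [0.4904, 0.2652, 0.0958]
tcp_rot: [-3.139, -0.007, 0.081]
wrist_force: [0.8, -0.4, -0.1]
gripper_width: 0.503
finger_force: 0.0
```

```bash
cat > w.py <<'E'
from h import *
import sys
f=sys.argv[1]; shot("wrist",f); s=r.read_state();print(s["ee_pos"],s["tcp_rot"])
im=cv2.cvtColor(cv2.imread(f"pics/{f}.png"),cv2.COLOR_BGR2GRAY); m=cv2.morphologyEx((im>90).astype(np.uint8),cv2.MORPH_CLOSE,np.ones((3,3)))
n,l,st,c=cv2.connectedComponentsWithStats(m)
for i in range(1,n):
    if st[i,4]>150:
        p=np.argwhere(l==i)[:,::-1].astype(float); d=np.linalg.svd(p-p.mean(0),full_matrices=False)[2]; t=(p-p.mean(0))@d.T
        if np.ptp(t[:,0])>6*np.ptp(t[:,1]):
            e=[p[t[:,0].argmin()],p[t[:,0].argmax()]];A=[pz(f,*q,.005) for q in e];v=A[1]-A[0]
            print(e,np.mean(A,0).round(4),np.linalg.norm(v).round(4),(np.arctan2(v[1],v[0])%np.pi).round(3))
E
python3 w.py wrist9
```

```text
[0.48554817 0.26327533 0.08822387] [3.14138441 0.00548452 0.08405679]
[array([205.,   0.]), array([255.,   5.])] [0.651  0.3349] 0.0337 1.438
[array([  0., 118.]), array([ 61., 235.])] [0.5342 0.5016] 0.1165 0.602
[array([325., 159.]), array([318., 336.])] [0.4878 0.2635] 0.1274 0.046
```

Request:
{"op": "servo_tool", "data": {
  "increments": [
    {"x":0,"y":0,"z":0,"rx":0,"ry":0,"rz":-0.015,"claw":0.5},
    {"x":0,"y":0,"z":0,"rx":0,"ry":0,"rz":-0.015,"claw":0.5},
    {"x":0,"y":0,"z":0,"rx":0,"ry":0,"rz":-0.015,"claw":0.5},
    {"x":0,"y":0,"z":0,"rx":0,"ry":0,"rz":-0.015,"claw":0.5}
  ]
}}

```text
clock: 22.65
ee_pos: [0.4904, 0.2599, 0.0955]
tcp_rot: [-3.141, -0.004, 0.064]
wrist_force: [0.6, 0.2, 0.7]
gripper_width: 0.498
finger_force: 0.0
```

```bash
python3 w.py wrist10
```

```text
[0.49024022 0.25987795 0.09536709] [-3.14092514 -0.00328852  0.06404266]
[array([171.,   0.]), array([243.,   5.])] [0.6528 0.3422] 0.05 1.429
[array([  0., 134.]), array([ 56., 239.])] [0.5296 0.4977] 0.1046 0.585
[array([308., 158.]), array([315., 335.])] [0.4879 0.2645] 0.1272 0.095
```

Request:
{"op": "servo_tool", "data": {
  "increments": [
    {"x":-2,"y":4,"z":-35,"rx":0,"ry":0,"rz":0,"claw":0.5},
    {"x":-2,"y":4,"z":-70,"rx":0,"ry":0,"rz":0,"claw":0.5},
    {"x":-2,"y":4,"z":-86,"rx":0,"ry":0,"rz":0,"claw":0.5},
    {"x":-2,"y":4,"z":-91,"rx":0,"ry":0,"rz":0,"claw":0.5},
    {"x":-2,"y":4,"z":-91,"rx":0,"ry":0,"rz":0,"claw":0.5},
    {"x":-2,"y":4,"z":-91,"rx":0,"ry":0,"rz":0,"claw":1},
    {"x":-2,"y":4,"z":-91,"rx":0,"ry":0,"rz":0,"claw":1},
    {"x":-2,"y":4,"z":-91,"rx":0,"ry":0,"rz":0,"claw":1}
  ]
}}

```text
clock: 23.37
ee_pos: [0.4885, 0.2648, 0.0046]
tcp_rot: [-3.141, -0.004, 0.065]
wrist_force: [-0.4, -0.9, 3.1]
gripper_width: 0.129
finger_force: 21.2
```

Request:
{"op": "servo_tool", "data": {
  "increments": [
    {"x":0,"y":0,"z":0,"rx":0,"ry":0,"rz":0,"claw":1},
    {"x":0,"y":0,"z":0,"rx":0,"ry":0,"rz":0,"claw":1},
    {"x":0,"y":0,"z":0,"rx":0,"ry":0,"rz":0,"claw":1},
    {"x":0,"y":0,"z":0,"rx":0,"ry":0,"rz":0,"claw":1}
  ]
}}

```text
clock: 23.7
ee_pos: [0.4885, 0.2649, 0.0046]
tcp_rot: [-3.141, -0.004, 0.066]
wrist_force: [-0.3, -1.5, 6.6]
gripper_width: 0.125
finger_force: 21.5
```

Request:
{"op": "servo_tool", "data": {
  "increments": [
    {"x":0,"y":0,"z":10,"rx":0,"ry":0,"rz":0,"claw":1},
    {"x":0,"y":0,"z":45,"rx":0,"ry":0,"rz":0.11,"claw":1},
    {"x":0,"y":0,"z":85,"rx":0,"ry":0,"rz":0.23,"claw":1},
    {"x":0,"y":-12,"z":122,"rx":0,"ry":0,"rz":0.35,"claw":1},
    {"x":0,"y":-40,"z":146,"rx":0,"ry":0,"rz":0.47,"claw":1},
    {"x":0,"y":-77,"z":146,"rx":0,"ry":0,"rz":0.59,"claw":1},
    {"x":0,"y":-114,"z":146,"rx":0,"ry":0,"rz":0.71,"claw":1},
    {"x":0,"y":-152,"z":146,"rx":0,"ry":0,"rz":0.83,"claw":1}
  ]
}}

```text
clock: 24.37
ee_pos: [0.4871, 0.1164, 0.1502]
tcp_rot: [3.139, -0.002, 0.882]
wrist_force: [-0.1, 0.4, 0.6]
gripper_width: 0.127
finger_force: 20.8
```

Request:
{"op": "servo_tool", "data": {
  "increments": [
    {"x":0,"y":-36,"z":0,"rx":0,"ry":0,"rz":0.12,"claw":1},
    {"x":0,"y":-72,"z":0,"rx":0,"ry":0,"rz":0.24,"claw":1},
    {"x":5,"y":-108,"z":0,"rx":0,"ry":0,"rz":0.36,"claw":1},
    {"x":10,"y":-144,"z":0,"rx":0,"ry":0,"rz":0.48,"claw":1},
    {"x":20,"y":-180,"z":0,"rx":0,"ry":0,"rz":0.6,"claw":1},
    {"x":35,"y":-210,"z":0,"rx":0,"ry":0,"rz":0.628,"claw":1},
    {"x":55,"y":-240,"z":0,"rx":0,"ry":0,"rz":0.628,"claw":1},
    {"x":72,"y":-262,"z":0,"rx":0,"ry":0,"rz":0.628,"claw":1}
  ]
}}

```text
clock: 25.03
ee_pos: [0.5597, -0.1473, 0.1496]
tcp_rot: [3.14, 0.001, 1.501]
wrist_force: [-0.7, -0.2, -0.1]
gripper_width: 0.13
finger_force: 20.8
```

Request:
{"op": "servo_tool", "data": {
  "increments": [
    {"x":12,"y":-14,"z":0,"rx":0,"ry":0,"rz":0,"claw":1},
    {"x":18,"y":-20,"z":-10,"rx":0,"ry":0,"rz":0,"claw":1},
    {"x":18,"y":-20,"z":-20,"rx":0,"ry":0,"rz":0,"claw":1},
    {"x":18,"y":-20,"z":-20,"rx":0,"ry":0,"rz":0,"claw":1},
    {"x":18,"y":-20,"z":-20,"rx":0,"ry":0,"rz":0,"claw":1},
    {"x":18,"y":-20,"z":-20,"rx":0,"ry":0,"rz":0,"claw":1}
  ]
}}

```text
clock: 25.53
ee_pos: [0.5765, -0.1637, 0.1286]
tcp_rot: [-3.141, -0.0, 1.504]
wrist_force: [-0.4, 0.1, -0.2]
gripper_width: 0.125
finger_force: 20.8
```

Corrections: x +2.5, y −6, rz +0.02, and z −90.

Request:
{"op": "servo_tool", "data": {
  "increments": [
    {"x":2.5,"y":-6,"z":-25,"rx":0,"ry":0,"rz":0.02,"claw":1},
    {"x":2.5,"y":-6,"z":-55,"rx":0,"ry":0,"rz":0.02,"claw":1},
    {"x":2.5,"y":-6,"z":-75,"rx":0,"ry":0,"rz":0.02,"claw":1},
    {"x":2.5,"y":-6,"z":-86,"rx":0,"ry":0,"rz":0.02,"claw":1},
    {"x":2.5,"y":-6,"z":-90,"rx":0,"ry":0,"rz":0.02,"claw":1},
    {"x":2.5,"y":-6,"z":-90,"rx":0,"ry":0,"rz":0.02,"claw":1}
  ]
}}

```text
clock: 26.03
ee_pos: [0.5792, -0.1701, 0.0383]
tcp_rot: [-3.141, -0.0, 1.523]
wrist_force: [-0.7, 0.0, -0.5]
gripper_width: 0.128
finger_force: 20.8
```

Request:
{"op": "servo_tool", "data": {
  "increments": [
    {"x":0,"y":0,"z":0,"rx":0,"ry":0,"rz":0,"claw":0.72},
    {"x":0,"y":0,"z":0,"rx":0,"ry":0,"rz":0,"claw":0.72},
    {"x":0,"y":0,"z":0,"rx":0,"ry":0,"rz":0,"claw":0.72}
  ]
}}

```text
clock: 26.28
ee_pos: [0.5806, -0.1711, 0.0402]
tcp_rot: [3.139, 0.001, 1.523]
wrist_force: [-0.2, 1.0, 0.4]
gripper_width: 0.283
finger_force: 0.0
```

Request:
{"op": "servo_tool", "data": {
  "increments": [
    {"x":0,"y":0,"z":20,"rx":0,"ry":0,"rz":0,"claw":0.72},
    {"x":0,"y":0,"z":60,"rx":0,"ry":0,"rz":0,"claw":0.72},
    {"x":0,"y":0,"z":95,"rx":0,"ry":0,"rz":0,"claw":0.72},
    {"x":-15,"y":-10,"z":125,"rx":0,"ry":0,"rz":0,"claw":0.8},
    {"x":-45,"y":-30,"z":140,"rx":0,"ry":0,"rz":0,"claw":0.9},
    {"x":-80,"y":-50,"z":150,"rx":0,"ry":0,"rz":0,"claw":1},
    {"x":-80,"y":-50,"z":150,"rx":0,"ry":0,"rz":0,"claw":1},
    {"x":-80,"y":-50,"z":150,"rx":0,"ry":0,"rz":0,"claw":1}
  ]
}}

```text
clock: 26.95
ee_pos: [0.4991, -0.2218, 0.1904]
tcp_rot: [3.138, 0.002, 1.52]
wrist_force: [0.7, 0.2, -0.8]
gripper_width: -0.001
finger_force: 0.0
```

```bash
python3 - <<'E'
from h import *
shot("wrist","wrist11"); s=r.read_state();print(s["ee_pos"],s["tcp_rot"],s["joint_pos"].round(2))
E
```

```text
[ 0.49954884 -0.221097    0.18957089] [3.13960093e+00 9.24359583e-04 1.52146087e+00] [-0.62  0.04  1.86  0.    1.23 -0.58]
```

View pics/wrist11.png

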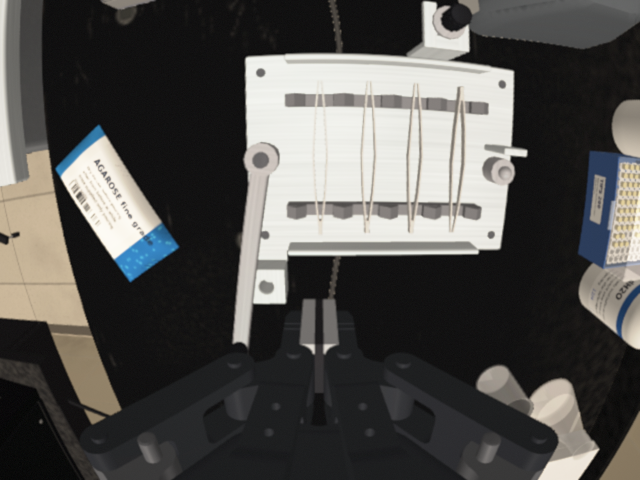

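All four forceps lie in their slots and the pin is parked, with its grip at (455,18) over the notch. Next is the keeper: I'll move to the knob's outer side.

Request:
{"op": "servo_tool", "data": {
  "increments": [
    {"x":-15,"y":-12,"z":0,"rx":0,"ry":0,"rz":-0.12,"claw":1},
    {"x":-30,"y":-24,"z":0,"rx":0,"ry":0,"rz":-0.24,"claw":1},
    {"x":-45,"y":-36,"z":0,"rx":0,"ry":0,"rz":-0.36,"claw":1},
    {"x":-60,"y":-48,"z":0,"rx":0,"ry":0,"rz":-0.48,"claw":1},
    {"x":-75,"y":-60,"z":0,"rx":0,"ry":0,"rz":-0.6,"claw":1},
    {"x":-90,"y":-72,"z":0,"rx":0,"ry":0,"rz":-0.72,"claw":1},
    {"x":-100,"y":-84,"z":0,"rx":0,"ry":0,"rz":-0.84,"claw":1},
    {"x":-110,"y":-94,"z":0,"rx":0,"ry":0,"rz":-0.96,"claw":1}
  ]
}}

```text
clock: 27.67
ee_pos: [0.3897, -0.3147, 0.1881]
tcp_rot: [-3.141, -0.0, 0.558]
wrist_force: [-0.3, 0.5, 0.2]
gripper_width: 0.003
finger_force: 0.0
```

Request:
{"op": "servo_tool", "data": {
  "increments": [
    {"x":0,"y":0,"z":0,"rx":0,"ry":0,"rz":-0.12,"claw":1},
    {"x":0,"y":0,"z":0,"rx":0,"ry":0,"rz":-0.24,"claw":1},
    {"x":0,"y":0,"z":0,"rx":0,"ry":0,"rz":-0.36,"claw":1},
    {"x":0,"y":0,"z":0,"rx":0,"ry":0,"rz":-0.48,"claw":1},
    {"x":0,"y":0,"z":0,"rx":0,"ry":0,"rz":-0.6,"claw":1},
    {"x":0,"y":0,"z":0,"rx":0,"ry":0,"rz":-0.72,"claw":1},
    {"x":0,"y":0,"z":0,"rx":0,"ry":0,"rz":-0.81,"claw":1},
    {"x":0,"y":0,"z":0,"rx":0,"ry":0,"rz":-0.81,"claw":1}
  ]
}}

```text
clock: 28.33
ee_pos: [0.3903, -0.3141, 0.1881]
tcp_rot: [-3.141, 0.0, -0.247]
wrist_force: [-1.3, -0.2, 0.7]
gripper_width: 0.0
finger_force: 0.0
```

Request:
{"op": "servo_tool", "data": {
  "increments": [
    {"x":0,"y":0,"z":0,"rx":0,"ry":0,"rz":0,"claw":1},
    {"x":0,"y":0,"z":0,"rx":0,"ry":0,"rz":0,"claw":1},
    {"x":0,"y":0,"z":0,"rx":0,"ry":0,"rz":0,"claw":1}
  ]
}}

```text
clock: 28.58
ee_pos: [0.3897, -0.3144, 0.1883]
tcp_rot: [-3.141, 0.0, -0.245]
wrist_force: [-0.8, -0.0, -0.7]
gripper_width: 0.003
finger_force: 0.0
```

Descend beside the knob, and compute the arc waypoints.

Request:
{"op": "servo_tool", "data": {
  "increments": [
    {"x":0,"y":0,"z":-38,"rx":0,"ry":0,"rz":0,"claw":1},
    {"x":0,"y":0,"z":-75,"rx":0,"ry":0,"rz":0,"claw":1},
    {"x":0,"y":0,"z":-105,"rx":0,"ry":0,"rz":0,"claw":1},
    {"x":0,"y":0,"z":-115,"rx":0,"ry":0,"rz":0,"claw":1},
    {"x":0,"y":0,"z":-115,"rx":0,"ry":0,"rz":0,"claw":1},
    {"x":0,"y":0,"z":-115,"rx":0,"ry":0,"rz":0,"claw":1}
  ]
}}

```text
clock: 29.08
ee_pos: [0.3899, -0.3151, 0.0742]
tcp_rot: [3.141, -0.001, -0.247]
wrist_force: [0.2, -0.6, -0.1]
gripper_width: 0.002
finger_force: 0.0
```

```bash
cat > arc.py <<'E'
from h import *
import sys
t0,t1,n=float(sys.argv[1]),float(sys.argv[2]),int(sys.argv[3]); d=float(sys.argv[4]) if len(sys.argv)>4 else .019
s=r.read_state(); p=s["ee_pos"]; print(p,s["tcp_rot"][2])
H=np.array([.4603,-.1646])
for th in np.linspace(t0,t1,n+1)[1:]:
    f=-.0473-th; q=H+.163*np.array([np.cos(f),np.sin(f)])-d*np.array([-np.sin(f),np.cos(f)])
    print(th.round(3),((q-p[:2])*1e3).round(0),"rz",round(f+np.pi/2-s["tcp_rot"][2],2))
E
python3 arc.py 1.78 1.0 8
```

```text
[ 0.38992252 -0.31508141  0.07424386] -0.24679018560587807
1.682 [26. -7.] rz 0.09
1.585 [ 41. -11.] rz 0.19
1.488 [ 57. -13.] rz 0.28
1.39 [ 73. -14.] rz 0.38
1.292 [ 89. -13.] rz 0.48
1.195 [105. -10.] rz 0.58
1.098 [120.  -6.] rz 0.67
1.0 [135.  -0.] rz 0.77
```

Request:
{"op": "servo_tool", "data": {
  "increments": [
    {"x":13,"y":-4,"z":0,"rx":0,"ry":0,"rz":0.04,"claw":1},
    {"x":26,"y":-7,"z":0,"rx":0,"ry":0,"rz":0.09,"claw":1},
    {"x":41,"y":-11,"z":0,"rx":0,"ry":0,"rz":0.19,"claw":1},
    {"x":57,"y":-13,"z":0,"rx":0,"ry":0,"rz":0.28,"claw":1},
    {"x":73,"y":-14,"z":0,"rx":0,"ry":0,"rz":0.38,"claw":1},
    {"x":89,"y":-13,"z":0,"rx":0,"ry":0,"rz":0.48,"claw":1},
    {"x":105,"y":-10,"z":0,"rx":0,"ry":0,"rz":0.58,"claw":1},
    {"x":120,"y":-6,"z":0,"rx":0,"ry":0,"rz":0.67,"claw":1}
  ]
}}

```text
clock: 29.75
ee_pos: [0.5119, -0.3222, 0.0769]
tcp_rot: [3.136, -0.002, 0.428]
wrist_force: [-0.7, 0.5, 0.0]
gripper_width: 0.001
finger_force: 0.2
```

```bash
python3 arc.py 1.1 0.38 8; python3 - <<'E'
from h import *
shot("top","top12")
im=cv2.imread("pics/top12.png")[160:310,290:470]; cv2.imwrite("pics/c12.png",cv2.resize(im,(720,600),interpolation=cv2.INTER_CUBIC))
E
```

```text
[ 0.511916   -0.32221729  0.0768681 ] 0.4277293852180577
1.01 [12.  6.] rz 0.09
0.92 [25. 13.] rz 0.18
0.83 [38. 20.] rz 0.27
0.74 [50. 29.] rz 0.36
0.65 [61. 38.] rz 0.45
0.56 [71. 49.] rz 0.54
0.47 [81. 60.] rz 0.63
0.38 [89. 73.] rz 0.72
```

View pics/c12.png

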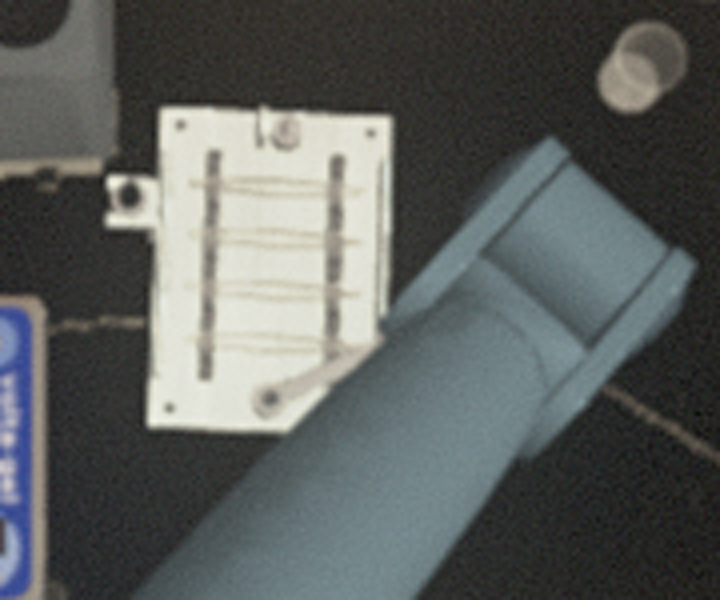

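The keeper bar, from (268,398) to (380,340), is following at about 1.05 rad. The forceps and pin are undisturbed.

Request:
{"op": "servo_tool", "data": {
  "increments": [
    {"x":12,"y":6,"z":-2,"rx":0,"ry":0,"rz":0.09,"claw":1},
    {"x":25,"y":13,"z":-2,"rx":0,"ry":0,"rz":0.18,"claw":1},
    {"x":38,"y":20,"z":-2,"rx":0,"ry":0,"rz":0.27,"claw":1},
    {"x":50,"y":29,"z":-2,"rx":0,"ry":0,"rz":0.36,"claw":1},
    {"x":61,"y":38,"z":-2,"rx":0,"ry":0,"rz":0.45,"claw":1},
    {"x":71,"y":49,"z":-2,"rx":0,"ry":0,"rz":0.54,"claw":1},
    {"x":81,"y":60,"z":-2,"rx":0,"ry":0,"rz":0.63,"claw":1},
    {"x":89,"y":73,"z":-2,"rx":0,"ry":0,"rz":0.72,"claw":1}
  ]
}}

```text
clock: 30.47
ee_pos: [0.6004, -0.2486, 0.0745]
tcp_rot: [3.137, 0.001, 1.146]
wrist_force: [0.7, -1.0, 0.2]
gripper_width: -0.001
finger_force: 0.3
```

```bash
python3 arc.py 0.36 0.06 7
```

```text
[ 0.60037451 -0.24859808  0.07453825] 1.1457022909157542
0.317 [5. 8.] rz 0.06
0.274 [ 9. 14.] rz 0.1
0.231 [11. 21.] rz 0.15
0.189 [14. 27.] rz 0.19
0.146 [16. 34.] rz 0.23
0.103 [18. 41.] rz 0.27
0.06 [20. 48.] rz 0.32
```

Request:
{"op": "servo_tool", "data": {
  "increments": [
    {"x":5,"y":8,"z":0,"rx":0,"ry":0,"rz":0.06,"claw":1},
    {"x":9,"y":14,"z":0,"rx":0,"ry":0,"rz":0.1,"claw":1},
    {"x":11,"y":21,"z":0,"rx":0,"ry":0,"rz":0.15,"claw":1},
    {"x":14,"y":27,"z":0,"rx":0,"ry":0,"rz":0.19,"claw":1},
    {"x":16,"y":34,"z":0,"rx":0,"ry":0,"rz":0.23,"claw":1},
    {"x":18,"y":41,"z":0,"rx":0,"ry":0,"rz":0.27,"claw":1},
    {"x":20,"y":48,"z":0,"rx":0,"ry":0,"rz":0.32,"claw":1},
    {"x":20,"y":48,"z":0,"rx":0,"ry":0,"rz":0.32,"claw":1}
  ]
}}

```text
clock: 31.13
ee_pos: [0.6199, -0.1999, 0.0743]
tcp_rot: [3.138, 0.002, 1.463]
wrist_force: [-1.0, 0.1, -0.1]
gripper_width: -0.0
finger_force: 0.0
```

```bash
python3 arc.py 0.07 -.03 6
```

```text
[ 0.61991832 -0.19986306  0.07432092] 1.4634537505414276
0.053 [ 1. -0.] rz 0.01
0.037 [1. 3.] rz 0.02
0.02 [2. 5.] rz 0.04
0.003 [2. 8.] rz 0.06
-0.013 [ 3. 11.] rz 0.07
-0.03 [ 3. 13.] rz 0.09
```

Request:
{"op": "servo_tool", "data": {
  "increments": [
    {"x":1,"y":2,"z":0,"rx":0,"ry":0,"rz":0.02,"claw":1},
    {"x":1,"y":3,"z":0,"rx":0,"ry":0,"rz":0.03,"claw":1},
    {"x":2,"y":5,"z":0,"rx":0,"ry":0,"rz":0.04,"claw":1},
    {"x":2,"y":6,"z":0,"rx":0,"ry":0,"rz":0.05,"claw":1},
    {"x":2,"y":6,"z":0,"rx":0,"ry":0,"rz":0.05,"claw":1}
  ]
}}

```text
clock: 31.55
ee_pos: [0.6206, -0.1934, 0.0716]
tcp_rot: [3.141, -0.0, 1.513]
wrist_force: [0.1, -0.4, -0.5]
gripper_width: -0.005
finger_force: 0.0
```

```bash
cat > k.py <<'E'
from h import *
import sys
f=sys.argv[1]; shot("wrist",f); im=cv2.imread(f"pics/{f}.png"); s=r.read_state(); print(s["ee_pos"],s["wrist_force"].round(1))
H=np.array([.4603,-.1646])
# bar centre-line brightness across bar at 40..130 mm from hinge: bar edges found by gradient along y
g=cv2.GaussianBlur(cv2.cvtColor(im,cv2.COLOR_BGR2GRAY),(3,3),0)
for R in(.05,.08,.11,.14):
    f0=-.0473; c=H+R*np.array([np.cos(f0),np.sin(f0)])
    n=np.array([-np.sin(f0),np.cos(f0)])
    v=[]
    for o in np.arange(-.03,.031,.002):
        u=np.round(proj(f,(*(c+o*n),.062))).astype(int); v.append(int(g[u[1],u[0]]) if 0<=u[0]<640 and 0<=u[1]<480 else -1)
    print(R,v)
E
python3 k.py wrist13
```

```text
[ 0.62039727 -0.19331016  0.07135718] [ 0.7  0.6 -0.1]
0.05 [95, 98, 89, 79, 81, 77, 205, 233, 231, 233, 233, 231, 217, 198, 197, 198, 193, 194, 151, 112, 205, 236, 233, 235, 235, 234, 235, 235, 236, 236, 236]
0.08 [114, 115, 86, 80, 80, 79, 206, 235, 233, 236, 233, 234, 205, 197, 199, 198, 196, 195, 141, 111, 238, 239, 237, 237, 237, 236, 236, 238, 237, 238, 239]
0.11 [115, 96, 85, 79, 80, 80, 192, 235, 233, 236, 233, 230, 199, 198, 200, 199, 198, 189, 130, 118, 238, 236, 236, 237, 236, 232, 233, 236, 235, 237, 237]
0.14 [126, 81, 80, 79, 83, 79, 223, 237, 234, 238, 236, 232, 200, 200, 202, 198, 200, 180, 124, 183, 238, 234, 235, 237, 236, 233, 229, 236, 234, 235, 233]
```

The bar already reads near shut. I'll press on gently until force shows against the stop, to be sure it's home.

Request:
{"op": "servo_tool", "data": {
  "increments": [
    {"x":0,"y":1,"z":0,"rx":0,"ry":0,"rz":0,"claw":1},
    {"x":0,"y":2,"z":0,"rx":0,"ry":0,"rz":0,"claw":1},
    {"x":0,"y":3,"z":0,"rx":0,"ry":0,"rz":0,"claw":1},
    {"x":0,"y":3,"z":0,"rx":0,"ry":0,"rz":0,"claw":1}
  ]
}}

```text
clock: 31.93
ee_pos: [0.6203, -0.1906, 0.0712]
tcp_rot: [-3.141, 0.0, 1.513]
wrist_force: [-0.4, -1.1, -0.9]
gripper_width: 0.002
finger_force: 0.8
```

```bash
python3 k.py wrist14
```

```text
[ 0.62031549 -0.1906153   0.07119586] [ 0.  -2.6 -1.4]
0.05 [106, 107, 100, 79, 83, 78, 142, 234, 232, 232, 234, 233, 229, 199, 196, 200, 193, 195, 186, 123, 150, 236, 237, 234, 237, 236, 235, 234, 236, 237, 236]
0.08 [115, 115, 86, 79, 81, 79, 162, 236, 234, 236, 235, 235, 229, 199, 197, 201, 197, 197, 185, 125, 138, 238, 239, 236, 238, 239, 237, 236, 239, 239, 239]
0.11 [116, 99, 80, 80, 80, 79, 153, 236, 235, 235, 236, 236, 230, 199, 199, 201, 200, 198, 185, 126, 128, 234, 238, 236, 236, 235, 234, 233, 236, 236, 239]
0.14 [128, 81, 80, 80, 82, 80, 146, 237, 235, 237, 238, 236, 236, 201, 201, 201, 200, 201, 189, 133, 139, 233, 237, 238, 235, 235, 232, 233, 236, 235, 235]
```

Request:
{"op": "servo_tool", "data": {
  "increments": [
    {"x":0,"y":1,"z":0,"rx":0,"ry":0,"rz":0,"claw":1},
    {"x":0,"y":2,"z":0,"rx":0,"ry":0,"rz":0,"claw":1},
    {"x":0,"y":2,"z":0,"rx":0,"ry":0,"rz":0,"claw":1}
  ]
}}

```text
clock: 32.23
ee_pos: [0.6203, -0.1903, 0.0713]
tcp_rot: [3.141, 0.003, 1.513]
wrist_force: [-1.0, -7.8, -2.5]
gripper_width: -0.0
finger_force: 3.8
```

```bash
python3 k.py wrist15 | tail -4 | cut -c1-130
```

```text
0.05 [106, 95, 97, 79, 83, 79, 142, 235, 233, 233, 234, 234, 226, 199, 195, 201, 193, 195, 181, 131, 119, 237, 236, 235, 237, 237,
0.08 [115, 115, 96, 80, 80, 80, 113, 236, 235, 235, 235, 235, 232, 200, 197, 201, 197, 197, 192, 133, 124, 238, 240, 237, 238, 239
0.11 [115, 109, 80, 81, 81, 80, 116, 235, 235, 235, 237, 235, 235, 199, 198, 200, 202, 198, 191, 123, 138, 234, 238, 236, 236, 237
0.14 [127, 87, 80, 80, 84, 81, 147, 237, 236, 237, 238, 237, 234, 201, 201, 199, 202, 201, 186, 129, 115, 233, 237, 237, 236, 237,
```

Request:
{"op": "servo_tool", "data": {
  "increments": [
    {"x":0,"y":2,"z":0,"rx":0,"ry":0,"rz":0,"claw":1},
    {"x":0,"y":4,"z":0,"rx":0,"ry":0,"rz":0,"claw":1},
    {"x":0,"y":4,"z":0,"rx":0,"ry":0,"rz":0,"claw":1}
  ]
}}

```text
clock: 32.53
ee_pos: [0.6204, -0.1899, 0.0715]
tcp_rot: [3.14, 0.01, 1.513]
wrist_force: [-1.1, -20.1, -6.5]
gripper_width: 0.0
finger_force: 9.7
```

Request:
{"op": "servo_tool", "data": {
  "increments": [
    {"x":0,"y":-10,"z":0,"rx":0,"ry":0,"rz":0,"claw":1},
    {"x":0,"y":-30,"z":0,"rx":0,"ry":0,"rz":0,"claw":1},
    {"x":0,"y":-40,"z":30,"rx":0,"ry":0,"rz":0,"claw":1},
    {"x":-10,"y":-50,"z":65,"rx":0,"ry":0,"rz":0,"claw":1},
    {"x":-40,"y":-50,"z":100,"rx":0,"ry":0,"rz":0,"claw":1},
    {"x":-70,"y":-50,"z":120,"rx":0,"ry":0,"rz":0,"claw":1},
    {"x":-70,"y":-50,"z":120,"rx":0,"ry":0,"rz":0,"claw":1},
    {"x":-70,"y":-50,"z":120,"rx":0,"ry":0,"rz":0,"claw":1}
  ]
}}

```text
clock: 33.2
ee_pos: [0.5506, -0.2349, 0.1936]
tcp_rot: [3.138, 0.001, 1.512]
wrist_force: [-0.8, 0.6, -0.9]
gripper_width: 0.001
finger_force: 0.0
```

```bash
python3 k.py wrist16 | cut -c1-150; python3 - <<'E'
from h import *
f="wrist16"; g=cv2.imread("pics/wrist16.png").max(2)
# knob: dark blob near predicted top; pin grip likewise
for n,(x,y,z) in(("knob",(.4603+.165*np.cos(-.0473),-.1646+.165*np.sin(-.0473),.09)),("pin",(.602,-.0655,.098))):
    u=proj(f,(x,y,z)).round().astype(int); a=g[max(u[1]-30,0):u[1]+31,u[0]-30:u[0]+31]<60
    k,l,s,c=cv2.connectedComponentsWithStats(a.astype(np.uint8)); print(n,u,[(c[i].round(1).tolist(),s[i].tolist()) for i in range(1,k) if s[i,4]>30])
E
```

```text
[ 0.55059761 -0.23439741  0.19183396] [0.3 0.5 0.3]
0.05 [234, 233, 234, 234, 235, 233, 234, 238, 238, 237, 237, 236, 216, 200, 198, 201, 196, 197, 168, 195, 239, 238, 238, 240, 239, 239, 238, 238, 240,
0.08 [222, 220, 214, 211, 210, 214, 211, 214, 218, 220, 221, 213, 196, 199, 198, 202, 199, 198, 173, 203, 220, 223, 218, 219, 219, 225, 216, 216, 223,
0.11 [235, 234, 235, 237, 235, 235, 235, 237, 238, 235, 237, 235, 214, 197, 197, 199, 199, 198, 183, 196, 232, 231, 232, 235, 235, 237, 234, 236, 237,
0.14 [238, 235, 237, 238, 236, 236, 236, 239, 239, 238, 239, 236, 208, 198, 198, 199, 198, 199, 176, 218, 234, 230, 234, 235, 234, 233, 232, 233, 235,
knob [422 149] [([25.6, 27.6], [12, 18, 28, 21, 460])]
pin [381  -9] [([25.8, 3.9], [15, 0, 24, 11, 190]), ([53.0, 12.5], [47, 0, 14, 22, 227])]
```

```bash
python3 - <<'E'
from h import *
shot("top","top17")
a=cv2.imread("pics/top12.png").astype(int);b=cv2.imread("pics/top17.png").astype(int)
p,_,_,g=fitc()
d=np.abs(a-b).max(2)
for i in range(4):
    for y in(-.055,0.02,.055):
        u=proj("top17",g(p,(-.057+.038*i,y,.036))).round().astype(int); print(i,y,d[u[1]-3:u[1]+4,u[0]-3:u[0]+4].mean().round(1),end=" | ")
u=proj("top17",(.6,-.066,.09)).round().astype(int);print("pin",d[u[1]-4:u[1]+5,u[0]-4:u[0]+5].mean().round(1), "noise",np.median(d))
forceps("top17",[(.5034,.3669),(.4877,.2632),(.4989,.1464),(.5446,-.4527)])
E
```

```text
0 -0.055 75.1 | 0 0.02 134.7 | 0 0.055 20.3 | 1 -0.055 91.8 | 1 0.02 62.1 | 1 0.055 2.6 | 2 -0.055 106.3 | 2 0.02 23.5 | 2 0.055 3.4 | 3 -0.055 70.5 | 3 0.02 3.8 | 3 0.055 3.2 | pin 3.8 noise 5.0
(0.5034, 0.3669) -> [0.5203 0.4017] len 0.0 ang 0.0
(0.4877, 0.2632) none
(0.4989, 0.1464) none
(0.5446, -0.4527) none
```

```bash
python3 -c "
from bench import r
print(r.close_job())"
```

```text
the job is handed in; nothing more can be done
None
```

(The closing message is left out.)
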